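Turn the box lid over against its splash board and shut it

TASK

The lid of the wooden bench box lies upside down on the box, its inner side just varnished and now dry. Stand it up on edge against the tall back board, bring it down right side up, slip its tongue under the ledge on the back board and close the front so that the lid lies flat and fully shut; lower it under control, do not let it drop. Do not shift the stain can, the brush, the sanding block or the roll of tape.

Things in the scene. Friction and masses are not known exactly. Their poses are not given: they have to be found in the camera images.
- box: Wooden bench box, screwed down, 193 deep x 190 wide, 85 mm high at the rim, walls 15 mm, inside empty. Origin under its middle on the table; x points from its front to its back, z up. Front wall outer face at x = -93, inner face at -78. Behind it stands a tall back board (front face at x = +85, top at z = 274, 190 wide).
- box_ledge (a point): Middle of the lower front edge of the ledge: a dark strip fixed across the back board, 190 wide, standing 30 mm out from the board (front face at x = +55 of the box), underside 9 mm and top 19 mm above the rim.
- lid: Loose pale wooden lid, 0.24 to 0.39 kg, plate 160 (x) x 200 (y) x 14 mm. Origin in the middle of its OUTER face; z points out of its INNER face (up at the start, straight down when shut). Its +x edge is the front edge (at the start it lies at the back, 3 to 23 mm short of the ledge), its -x edge carries the tongue (at the start it hangs over the box's front by 29 to 49 mm).
- lid_tongue (a point): Middle of the tip of the tongue, at lid (-94, 0, 11): a strip 196 wide and 6.5 mm thick, flush with the inner face, standing 14 mm out of the lid's -x edge. Shut, it lies under the ledge, with about 2.5 mm of play, and the plate's edge meets the ledge's front.
- stain_can: Bystander: pale yellow can, 83 mm wide, 112 high, origin under its middle.
- paint_brush: Bystander: flat paint brush lying on the table, 50 x 198 x 14 mm, origin under its middle.
- sanding_block: Bystander: cream sanding block, 65 x 100 x 26 mm, origin under its middle.
- tape_roll: Bystander: grey roll of tape lying flat, 103 mm across, 48 high, origin under its middle.
- lid_cleat (a point): Top middle of the dark locating cleat on the lid's inner face, at lid (43, 0, 24): 12 wide (x), 146 long, 10 high. With the lid shut it sits inside the box behind the front wall, with 3 mm play in depth and 7 mm to each side; the lid then lies on the rim, outer face 14 mm above it, front edge 13 mm ahead of the box.
- lid_knob (a point): Centre of the lid's brass ball knob, at lid (35, 0, -30): 28 mm across, on a 13 mm neck, centre 30 mm off the OUTER face, 45 mm from the front edge. At the start it hangs inside the box, out of reach. Held by its two sides, the lid can swing about it.

How it is judged:
By the outcome, as a careful person would: the job done as asked, in the order asked, and still so for the second after the job is handed in, with the robot touching nothing.
It also fails if it takes over 61 s, if anything falls off the work surface, if the arm or the gripper's body presses on something with over 40 N, if the wrist force passes 120 N, or if a joint passes its speed limit or range.

ROBOT

A 7-joint arm with a two-finger parallel gripper is mounted at the origin on a cart in front of the work surface, level with it; the furniture and walls round the work are solid. World frame = base frame: x ahead of the robot, y to its left, z up, the work surface at z = 0. Lengths are in m, angles in rad, forces in N, time in s.
With the tool pointing down it reaches from about 0.4 to 0.85 m from the base axis. Payload 4.5 kg.
Tool frame: the origin (TCP) lies midway between the tips of the shut fingers; the grasp point (between the pads) lies 19 mm behind it; y points along the fingers, z is the direction in which the jaws open and shut, and the axes are right-handed (so a half turn about y gives the same grasp; the last joint's range is limited). The gripper opens to 88 mm and grips with 3 to 60 N. Pads are 18 mm wide; open, the fingers measure 123 mm over their backs; the gripper's body (75 mm by 187 mm) begins 45 mm behind the grasp point.
Start: joints at [1.331, 0.689, -0.195, 1.565, 0.157, 0.902, -0.215], TCP at [0.169, -0.602, 0.239] pointing down, gripper open.
Joint ranges: [-3.01, 3.01], [-0.46, 2.08], [-1.47, 1.51], [0.13, 2.56], [-1, 4.14], [0.04, 2.09], [-2.66, 2.66]. Speed limits (rad/s): [2.57, 2.57, 3.14, 3.14, 3.14, 3.14, 3.14].

INTERFACE

Orientations are given as a unit quaternion [x, y, z, w].
In Python, from plant import r, snapshot, get_calibration, job, boxes_of gives the robot as it stands. The module is installed in compiled form; this text tells all that it offers.
- The arm moves only by the shell command python3 -m handwheel 'ROWS' [OPENING] [FORCE]. ROWS is JSON, a list that holds one entry, the list of rows, each a list of 6 numbers: the shift along the tool's x, y, z as a fraction of full scale, then the turn, a rotation vector about the tool's x, y, z as a fraction of full scale. In form: [[[x, y, z, wx, wy, wz], ...]]. A call has 1 to 12 rows; each row is the pose to reach, as a shift and turn from the pose commanded when the call began, along the tool's axes at that moment, turning the shorter way round; what a row does not reach only later rows make up. Full scale, the value 1, is 100 cm for a shift and 180 degrees for a turn. A row lasts 1/12 s, in which the tool goes at most 41.7 mm and 7.16 degrees, less where a joint would pass 70% of its speed; a pose out of reach is approached as far as the arm can. A call with a number of a shift or a turn outside -1 to 1 is refused whole. A call with a gripper value outside its range is refused whole. OPENING is the opening, from -1 (shut) to 1 (fully open), set as the call begins (- or left out, the last holds). The fingers move at their own pace and stop on an object; FORCE is the grip in N (left out, the last holds). Time passes only in rows, so rows that repeat a pose let the fingers close. It gives the time, the measured TCP pose, the force and the opening at its end, in the units of the state.
- r.get_state(): the state, without advancing time (a new reading comes with each control period).
- snapshot(name): name is "scene" or "top"; returns the picture (384x512x3 uint8, red, green, blue); there is no depth.
- get_calibration(name): a dict with "fx", "fy", "cx", "cy" (pixels), "T" (4x4, takes a point from camera to world coordinates). Camera axes: x right, y down, z forward; pixel columns grow to the right and rows downward; lengths in m; the calibration is good to about 2 mm. A picture is of the moment at which its call begins. get_calibration takes no time and is no camera call.
- job.finish_job(): hands the job in, once; it reports no verdict.
Trained networks look in the newest picture that a camera, given by its name, has taken for a name from the list of things; names that differ only in an ending like _2 or _b are one class to them, and where a whole thing is asked for, a point or a joint stands for the part that bears it (a point fixed in the world has none). Each returns a list of dicts, best first, with "confidence" (0 to 1); they miss things now and then, are a little off and sometimes report something else, mostly with a low value. They report only what shows in the picture. A call takes as long as a camera call.
- boxes_of(thing, camera): "bbox" ([left, top, right, bottom] in pixels, round what is visible of it).
The state is a dict: "clock": time; "q": joint angles; "qd": joint speeds; "joint_torque": joint torques, N m; "tool_pos": TCP position; "eef_rot": TCP orientation; "contact_force": force on the tool from outside, world axes, zero at the start; "moment": the same for the moment, N m; "opening": opening from 0.0 (shut) to 1.0 (fully open).
Only numpy, scipy, OpenCV 4.12 (cv2) and the standard library are available. Lean on these libraries where they do the work, as an engineer would, in place of code of your own. Each camera call takes 0.05 s, during which the arm holds its last target. There are 200 camera calls.

## Working session

There is one attempt and no reset: what is moved stays moved. The work goes in short steps, Python scripts to look and compute and a shell command to move; the robot and the scene stay as the last step left them, time stands still between calls to the robot, and variables do not carry over. Pictures are saved under pics/ and viewed, about 8 in all and at most 12, crops included, and the job is handed in when it is done.

```bash
mkdir -p pics
cat > h.py <<'E'
import numpy as np, cv2
from plant import r, snapshot, get_calibration, job, boxes_of
from scipy.spatial.transform import Rotation as R
def save(cam,name):
    im=snapshot(cam); cv2.imwrite('pics/'+name+'.png',im[:,:,::-1]); return im
def ray(cam,u,v):
    c=get_calibration(cam);T=np.array(c['T']);d=np.array([(u-c['cx'])/c['fx'],(v-c['cy'])/c['fy'],1]);return T[:3,3],T[:3,:3]@d
def atz(cam,u,v,z):
    o,d=ray(cam,u,v);return o+d*(z-o[2])/d[2]
def proj(cam,p):
    c=get_calibration(cam);T=np.array(c['T']);q=T[:3,:3].T@(np.array(p)-T[:3,3]);return [c['fx']*q[0]/q[2]+c['cx'],c['fy']*q[1]/q[2]+c['cy']]
E
python3 - <<'E'
from h import *
np.set_printoptions(precision=3,suppress=True)
a=save('scene','s0');b=save('top','t0')
cv2.imwrite('pics/both.png',np.hstack([a,b])[:,:,::-1])
for cam in ['scene','top']:
    c=get_calibration(cam);print(cam,c['fx'],c['fy'],c['cx'],c['cy']);print(np.array(c['T']))
    for t in ['box','box_ledge','lid','lid_tongue','lid_cleat','stain_can','paint_brush','sanding_block','tape_roll']:
        print(t,[(np.round(x['bbox']),round(x['confidence'],2)) for x in boxes_of(t,cam)[:2]])
s=r.get_state();print(s)
E
```

```text
scene 422.5921614787682 422.5921614787682 258.9474170027286 194.12959553035344
[[-0.9   -0.324  0.29   0.213]
 [-0.435  0.678 -0.593  0.495]
 [-0.004 -0.66  -0.751  0.887]
 [ 0.     0.     0.     1.   ]]
box [(array([232.,  76., 334., 225.]), 0.73), (array([250., 144., 353., 219.]), 0.57)]
box_ledge [(array([233.,  78., 330., 218.]), 0.66)]
lid [(array([250., 146., 350., 217.]), 0.72)]
lid_tongue [(array([249., 146., 350., 213.]), 0.71)]
lid_cleat [(array([250., 146., 349., 212.]), 0.66)]
stain_can [(array([206., 195., 240., 246.]), 0.66), (array([214., 178., 236., 198.]), 0.58)]
paint_brush [(array([253., 248., 280., 329.]), 0.97), (array([251., 146., 352., 214.]), 0.41)]
sanding_block [(array([179., 255., 219., 303.]), 0.7), (array([235.,  78., 335., 224.]), 0.28)]
tape_roll [(array([206., 194., 237., 249.]), 0.61), (array([206., 177., 237., 205.]), 0.52)]
top 409.73335762130796 409.73335762130796 264.5168287522393 187.29367977298892
[[ 0.023 -0.997  0.078  0.475]
 [-1.    -0.023  0.002 -0.137]
 [-0.    -0.078 -0.997  0.931]
 [ 0.     0.     0.     1.   ]]
box [(array([300., 128., 
[... 279 characters left out ...]
y([203., 166., 242., 190.]), 0.57)]
paint_brush [(array([142., 215., 219., 274.]), 0.64), (array([296., 128., 428., 221.]), 0.31)]
sanding_block [(array([136., 162., 186., 194.]), 0.86)]
tape_roll [(array([289., 121., 298., 149.]), 0.64)]
{'clock': 1.0, 'q': array([ 1.331,  0.689, -0.195,  1.565,  0.157,  0.902, -0.215]), 'qd': array([-0.   , -0.   ,  0.001,  0.001,  0.001,  0.001,  0.002]), 'joint_torque': array([  0.   , -52.75 ,  -1.268, -15.375,  -0.052,  -0.001,   0.   ]), 'tool_pos': array([ 0.169, -0.602,  0.239]), 'eef_rot': array([ 0.097, -0.7  ,  0.701, -0.097]), 'contact_force': array([-0.378, -0.555, -0.45 ]), 'moment': array([0.022, 0.045, 0.013]), 'opening': 1.0045409699066916}
```

View pics/s0.png

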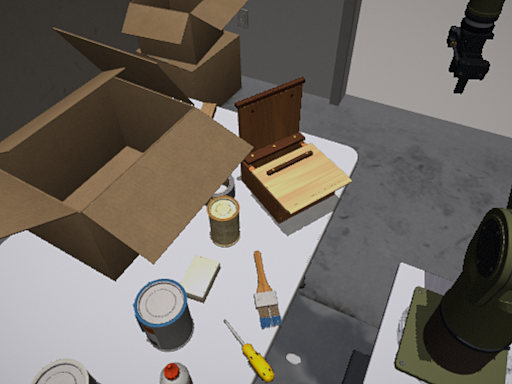

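View pics/t0.png

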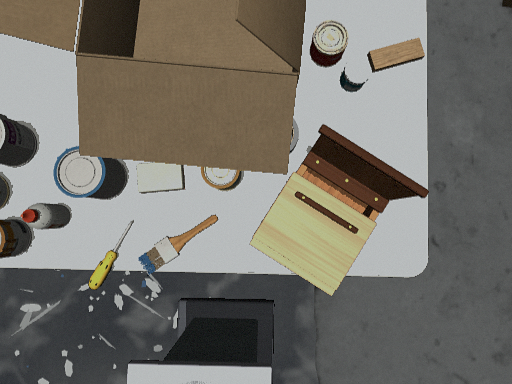

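The scene view shows the box with its back board around (232–334, 78–225), the lid with the cleat at (290,160), and the can at (224,220). In the top view the lid corners are near (250,242), (333,295), (376,238) and (296,185), and a cardboard flap sits close to the left. I'll zoom in on both.

Run:
```python
import cv2,numpy as np
t=cv2.imread('pics/t0.png');s=cv2.imread('pics/s0.png')
a=cv2.resize(t[110:310,240:440],(600,600),interpolation=cv2.INTER_CUBIC)
cv2.imwrite('pics/tc.png',a)
b=cv2.resize(s[70:230,225:365],(525,600),interpolation=cv2.INTER_CUBIC)
cv2.imwrite('pics/sc.png',b)
```

```text
(no output)
```

View pics/tc.png

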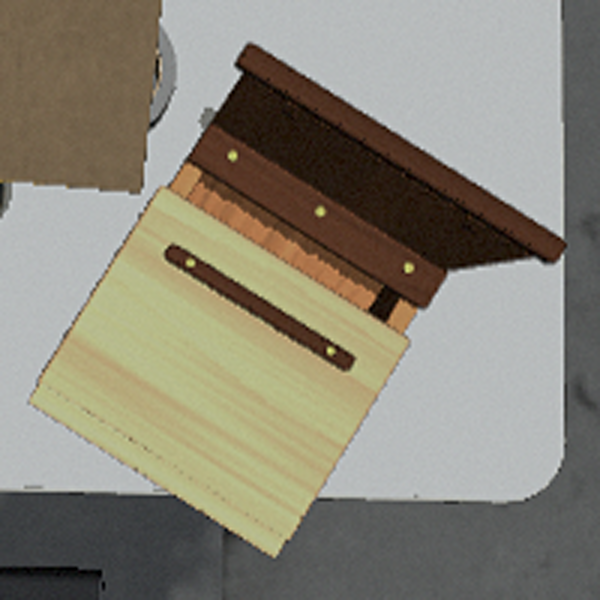

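View pics/sc.png

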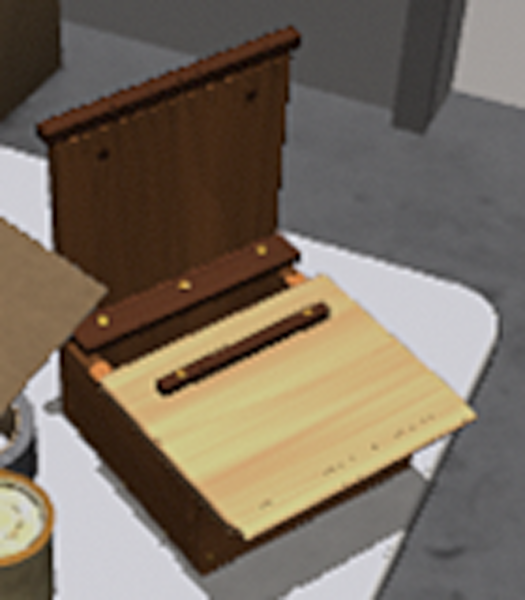

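```bash
cat >> h.py <<'E'
def tri(ut,us):
    o1,d1=ray('top',*ut);o2,d2=ray('scene',*us)
    A=np.stack([d1,-d2],1);k=np.linalg.lstsq(A,o2-o1,rcond=None)[0];p,q=o1+k[0]*d1,o2+k[1]*d2
    return (p+q)/2,np.linalg.norm(p-q)
def tc(x,y): return (240+(x+.5)/3-.5,110+(y+.5)/3-.5)
def sc(x,y): return (225+(x+.5)/3.75-.5,70+(y+.5)/3.75-.5)
E
python3 - <<'E'
from h import *
np.set_printoptions(precision=4,suppress=True)
C=dict(TL=((30,402),(245,537)),TR=((277,557),(476,416)),BR=((409,340),(322,277)),BL=((165,188),(103,375)))
P={}
for k,(a,b) in C.items():
    P[k]=atz('top',*tc(*a),.099);print(k,P[k],'scene',atz('scene',*sc(*b),.099),tri(tc(*a),sc(*b)))
print('width',np.linalg.norm(P['BR']-P['BL']),np.linalg.norm(P['TR']-P['TL']),'len',np.linalg.norm(P['TL']-P['BL']),np.linalg.norm(P['TR']-P['BR']))
for n,a,b in [('BL-TL','BL','TL'),('BR-TR','BR','TR')]:
    d=P[a]-P[b];print(n,np.degrees(np.arctan2(d[1],d[0])))
d=P['BL']-P['BR'];print('edge yaw',np.degrees(np.arctan2(-d[0],d[1])));d=P['TL']-P['TR'];print('edge yaw',np.degrees(np.arctan2(-d[0],d[1])))
L=[atz('top',*tc(*a),.104) for a in [(188,161),(432,308)]];print('ledge',L);d=L[0]-L[1];print('yaw',np.degrees(np.arctan2(-d[0],d[1])),np.linalg.norm(d))
S=[atz('scene',*sc(*a),.104) for a in [(78,346),(300,258)]];print('ledge scene',S)
for n,s in [('ledge top nail L',((233,155),(103,321))),('mid',((320,211),(185,286))),('R',((408,267),(262,250)))]:
    print(n,tri(tc(*s[0]),sc(*s[1])),atz('top',*tc(*s[0]),.104),atz('scene',*sc(*s[1]),.104))
print('flap',tri(tc(140,192),sc(105,292)))
print('board top',tri(tc(250,44),sc(42,130)),tri(tc(565,245),sc(297,33)))
print('table edge',[atz('top',*tc(x,495),0) for x in(10,200,400)])
print('cart',[atz('top',*u,0) for u in[(273,298),(180,298)]])
E
```

```text
TL [ 0.4253 -0.1077  0.099 ] scene [ 0.4247 -0.1057  0.099 ] (array([ 0.4253, -0.1076,  0.0966]), np.float64(0.0002597151656661944))
TR [ 0.3268 -0.2746  0.099 ] scene [ 0.3243 -0.2708  0.099 ] (array([ 0.3254, -0.2757,  0.0937]), np.float64(0.0008784602608548023))
BR [ 0.4726 -0.3622  0.099 ] scene [ 0.4698 -0.3573  0.099 ] (array([ 0.4722, -0.3641,  0.0926]), np.float64(0.000740139524394986))
BL [ 0.5719 -0.1959  0.099 ] scene [ 0.5708 -0.1964  0.099 ] (array([ 0.5714, -0.1962,  0.099 ]), np.float64(0.0012396772092102904))
width 0.19365068387499176 0.19377956927135095 len 0.17111123578262447 0.17008779405247287
BL-TL -31.024825954204747
BR-TR -30.983280358039575
edge yaw -30.865117484145603
edge yaw -30.56259951841978
ledge [array([ 0.5901, -0.2109,  0.104 ]), array([ 0.4944, -0.3762,  0.104 ])]
yaw -30.07198100344244 0.1910814801300257
ledge scene [array([ 0.5972, -0.2101,  0.104 ]), array([ 0.4906, -0.3645,  0.104 ])]
ledge top nail L (array([ 0.5943, -0.2418,  0.1024]), np.float64(0.0018289729880313881)) [ 0.5949 -0.2413  0.104 ] [ 0.5926 -0.2406  0.104 ]
mid (array([ 0.5572, -0.3015,  0.1017]), np.float64(0.002526474859233028)) [ 0.5581 -0.3006  0.104 ] [ 0.555  -0.2996  0.104 ]
R (array([ 0.5206, -0.3606,  0.1037]), np.float64(0.0021216100746674206)) [ 0.5216 -0.3601  0.104 ] [ 0.5195 -0.3607  0.104 ]
flap (array([ 0.5568, -0.174 ,  0.201 ]), np.float64(0.0009147674894137197))
board top (array([ 0.6308, -0.2302,  0.2661]), np.float64(0.004664725172791773)) (array([ 0.524 , -0.4028,  0.2649]), np.float64(0.005044630052679832))
table edge [array([ 0.3502, -0.0911,  0.    ]), array([ 0.3534, -0.233 ,  0.    ]), array([ 0.3568, -0.3824,  0.    ])]
cart [array([ 0.3003, -0.1594,  0.    ]), array([0.2956, 0.0481, 0.    ])]
```

```bash
cat >> h.py <<'E'
yaw=np.radians(-30.5);X=np.array([np.cos(yaw),np.sin(yaw),0]);Y=np.array([-np.sin(yaw),np.cos(yaw),0]);Z=np.array([0,0,1.])
B0=np.array([0.4956,-0.2651,0])
def box2w(p): return B0+p[0]*X+p[1]*Y+p[2]*Z
def w2box(p): d=np.array(p)-B0; return np.array([d@X,d@Y,d[2]])
def rot(y,z):
    y=y/np.linalg.norm(y);z=z-y*(y@z);z=z/np.linalg.norm(z);return np.stack([np.cross(y,z),y,z],1)
def d3(v): return v[0]*X+v[1]*Y+v[2]*Z
def plan(pb,yd,zd):
    "pb TCP in box frame (m), yd,zd tool dirs in box frame; prints row"
    s=r.get_state();R0=R.from_quat(s['eef_rot']).as_matrix();Rt=rot(d3(yd),d3(zd))
    t=R0.T@(box2w(pb)-s['tool_pos']);w=R.from_matrix(R0.T@Rt).as_rotvec()
    n=max(np.linalg.norm(t)/.0417,np.degrees(np.linalg.norm(w))/7.16)
    print('row',np.round(np.r_[t,w/np.pi],4).tolist(),'nrows>=',round(n,1),'mm',round(1e3*np.linalg.norm(t)),'deg',round(np.degrees(np.linalg.norm(w))))
def st():
    s=r.get_state();M=R.from_quat(s['eef_rot']).as_matrix();b=lambda v:np.round([v@X,v@Y,v[2]],3).tolist()
    print('t',round(s['clock'],2),'q',np.round(s['q'],2).tolist(),'\nbox mm',np.round(1e3*w2box(s['tool_pos']),1).tolist(),'y',b(M[:,1]),'z',b(M[:,2]),'F',np.round([s['contact_force']@X,s['contact_force']@Y,s['contact_force'][2]],1).tolist(),'op',round(s['opening'],3))
    with open('log.txt','a') as f: f.write(repr((s['q'].tolist(),s['tool_pos'].tolist(),s['eef_rot'].tolist()))+'\n')
E
python3 - <<'E'
from h import *
st()
c,s=np.cos(np.radians(30)),np.sin(np.radians(30))
yd=np.array([s,c,0]);
p=np.array([-.110,-.070,.092])-.12*yd
for z in(1,-1): plan(p+[0,0,.12],yd,[0,0,z])
E
```

```text
t 1.0 q [1.33, 0.69, -0.19, 1.57, 0.16, 0.9, -0.22] 
box mm [-110.5, -455.8, 238.8] y [0.0, -0.0, -1.0] z [0.722, -0.692, 0.0] F [-0.0, -0.7, -0.5] op 1.005
row [-0.1622, 0.0267, -0.2381, 0.3455, -0.4407, 0.4407] nrows>= 17.9 mm 289 deg 128
row [-0.1622, 0.0267, -0.2381, -0.4182, 0.3278, 0.3278] nrows>= 15.7 mm 289 deg 112
```

```bash
python3 -m handwheel '[[[-0.04,0,-0.06,-0.1,0.08,0.08],[-0.08,0.01,-0.12,-0.2,0.16,0.16],[-0.08,0.01,-0.12,-0.2,0.16,0.16],[-0.08,0.01,-0.12,-0.2,0.16,0.16],[-0.08,0.01,-0.12,-0.2,0.16,0.16],[-0.08,0.01,-0.12,-0.2,0.16,0.16],[-0.08,0.01,-0.12,-0.2,0.16,0.16],[-0.08,0.01,-0.12,-0.2,0.16,0.16]]]' ; python3 -c "
from h import *
st()"
```

```text
clock: 1.67
tool_pos: [0.2118, -0.466, 0.2275]
eef_rot: [0.227, 0.882, -0.41, 0.055]
contact_force: [0.1, -0.6, -0.5]
opening: 1.0
t 1.67 q [1.58, 0.87, -0.35, 1.56, -0.38, 1.26, -0.34] 
box mm [-142.6, -317.2, 227.5] y [0.099, 0.71, -0.698] z [0.303, -0.689, -0.658] F [0.4, -0.4, -0.5] op 1.0
```

```bash
cat > fit.py <<'E'
from h import *
import itertools
from scipy.optimize import least_squares
D=[([1.331,0.689,-0.195,1.565,0.157,0.902,-0.215],[0.169,-0.602,0.239],[0.097,-0.7,0.701,-0.097])]+[eval(l) for l in open('log.txt')]
def fk(q,p,sg):
    c1,c7,d1,L1,L2,L3,a1,a2=p
    f=lambda ax,t:R.from_euler(ax,t)
    A=f('z',c1+sg[0]*q[0]);pos=A.apply([a1,0,d1]);A=A*f('y',q[1]);A=A*f('z',sg[1]*q[2]);pos=pos+A.apply([a2,0,L1])
    A=A*f('y',q[3]);A=A*f('z',sg[2]*q[4]);pos=pos+A.apply([-a2*0,0,L2]);A=A*f('y',q[5]);A=A*f('z',c7+sg[3]*q[6]);pos=pos+A.apply([0,0,L3])
    return pos,A*R.from_matrix(np.array([[1,0,0],[0,0,-1],[0,1,0]]).T)   # tool y = flange z
def res(p,sg):
    o=[]
    for q,t,e in D:
        P,A=fk(q,p,sg);o+=list(P-t)+list((A.inv()*R.from_quat(e)).as_rotvec()*.3)
    return np.array(o+list((p[6:])*.01))
if __name__=='__main__':
    out=[]
    for sg in itertools.product([1,-1],repeat=4):
        for c1 in(-2.6,0,3.0,1.5,-1.5):
          for c7 in(0,1.57,3.14,-1.57):
            s=least_squares(res,[c1,c7,.36,.4,.4,.2,0,0],args=(sg,));out.append((s.cost,sg,np.round(s.x,4)))
    out.sort(key=lambda o:o[0])
    for o in out[:4]: print(o)
E
python3 fit.py
```

```text
(np.float64(0.9648304311525828), (1, -1, 1, -1), array([ 3.8677e+00,  1.1386e+00,  3.2150e-01, -4.9070e-01, -4.2661e+00,
        3.1000e-03,  1.2414e+00,  3.8166e+00]))
(np.float64(0.9648304312046174), (1, -1, 1, -1), array([-2.4149e+00,  1.1373e+00,  3.2110e-01, -4.9160e-01, -4.2733e+00,
        2.7000e-03,  1.2427e+00,  3.8227e+00]))
(np.float64(0.964830431359552), (1, -1, 1, -1), array([-2.4149e+00,  1.1373e+00,  3.2110e-01, -4.9160e-01, -4.2733e+00,
        2.7000e-03,  1.2427e+00,  3.8227e+00]))
(np.float64(0.9648304322748199), (1, -1, 1, -1), array([-2.4155e+00,  1.1386e+00,  3.2150e-01, -4.9070e-01, -4.2660e+00,
        3.1000e-03,  1.2414e+00,  3.8166e+00]))
```

```bash
sed -i 's/\[0,1,0\]\]).T)/[0,1,0]]))/' fit.py; python3 fit.py
```

```text
(np.float64(0.00016493796202714795), (-1, -1, -1, -1), array([-0.0364, -1.604 ,  0.2338,  0.6585, -0.2004,  0.3624,  0.0262,
        0.4315]))
(np.float64(0.00016493796202716096), (-1, -1, -1, -1), array([-0.0364,  4.6792,  0.2338,  0.6585, -0.2004,  0.3624,  0.0262,
        0.4315]))
(np.float64(0.0001649379620271628), (-1, -1, -1, -1), array([-0.0364, -1.604 ,  0.2338,  0.6585, -0.2004,  0.3624,  0.0262,
        0.4315]))
(np.float64(0.00016493796202717362), (-1, -1, -1, -1), array([-0.0364,  4.6792,  0.2338,  0.6585, -0.2004,  0.3624,  0.0262,
        0.4315]))
```

Run:
```python
from fit import *
sg=(-1,-1,-1,-1)
for reg in (1,.003):
  def f(x):
    p=[0,-np.pi/2,*x[:4],x[4],x[5]];r_=res(p,sg)[:-2];return np.r_[r_,reg*x[4:]]
  s=least_squares(f,[.36,.4,.4,.2,0,0]);print(s.cost,np.round(s.x,4),np.round(s.fun*1e3,1))
```

```text
Traceback (most recent call last):
  File "fit.py", line 15, in res
    return np.array(o+list((p[6:])*.01))
                           ~~~~~~~^~~~
TypeError: can't multiply sequence by non-int of type 'float'
```

Run:
```python
from fit import *
sg=(-1,-1,-1,-1)
for reg in (1,.003):
  def f(x):
    p=np.array([0,-np.pi/2,*x[:4],x[4],x[5]]);r_=res(p,sg)[:-2];return np.r_[r_,reg*x[4:]]
  s=least_squares(f,[.36,.4,.4,.2,0,0]);print(s.cost,np.round(s.x,4),np.round(s.fun*1e3,1))
```

```text
0.00022454994759751854 [ 7.710e-02  8.343e-01  1.164e-01  4.160e-01 -1.000e-04  1.000e-04] [  0.3   5.8  -6.    0.1  -0.4  -0.2  -0.    5.8  -5.9   0.   -0.   -0.
   6.3 -11.4  11.9   0.   -0.   -0.   -0.1   0.1]
0.00012113997813264403 [ 0.0763  0.8515 -3.3952  0.4129  0.0072  3.5075] [ 0.   3.5 -3.6  0.1 -0.4 -0.2 -0.1  2.8 -2.6  0.  -0.  -0.   3.6 -6.2
  6.2  0.  -0.  -0.   0.  10.5]
```

Run:
```python
from h import *
c=np.cos(np.radians(45))
for z in(1,-1): plan([-.17,-.10,.26],[c,0,-c],[z*c,0,z*c])
for z in(1,-1): plan([-.15,-.10,.26],[.3,0,-.954],[0,z,0])
```

```text
row [-0.0149, 0.1288, -0.1794, 0.3366, -0.4759, -0.073] nrows>= 14.8 mm 221 deg 106
row [-0.0149, 0.1288, -0.1794, 0.0718, 0.4373, 0.3309] nrows>= 13.9 mm 221 deg 100
row [-0.0339, 0.1308, -0.1733, 0.0339, -0.8824, -0.3737] nrows>= 24.1 mm 220 deg 173
row [-0.0339, 0.1308, -0.1733, 0.2545, 0.0423, 0.0231] nrows>= 6.5 mm 220 deg 47
```

```bash
cat >> h.py <<'E'
def plandir(pb,yd):
    s=r.get_state();M=R.from_quat(s['eef_rot']).as_matrix();y=d3(yd);y/=np.linalg.norm(y)
    w=np.cross(M[:,1],y);a=np.arctan2(np.linalg.norm(w),M[:,1]@y);w=w/np.linalg.norm(w)*a
    z=R.from_rotvec(w).apply(M[:,2]);b=lambda v:np.array([v@X,v@Y,v[2]]);plan(pb,yd,b(z))
E
python3 - <<'E'
from h import *
plandir([-.13,-.05,.30],[.2,-.6,-.77])
E
```

```text
row [-0.0714, 0.1403, -0.228, 0.4549, 0.0, -0.0537] nrows>= 11.5 mm 277 deg 82
```

```bash
T='-0.07,0.14,-0.228,0.455,0,-0.054'; python3 -m handwheel '[[[-0.02,0.04,-0.07,0.14,0,-0.016],[-0.02,0.04,-0.07,0.14,0,-0.016],[-0.04,0.08,-0.14,0.25,0,-0.03],[-0.04,0.08,-0.14,0.25,0,-0.03],[-0.04,0.08,-0.14,0.25,0,-0.03],[-0.04,0.08,-0.14,0.25,0,-0.03]]]' >/dev/null; python3 -c "
from h import *
st()"; python3 -m handwheel '[[[-0.03,0.06,-0.09,0.205,0,-0.024],[-0.03,0.06,-0.09,0.205,0,-0.024],[-0.03,0.06,-0.09,0.205,0,-0.024],[-0.03,0.06,-0.09,0.205,0,-0.024],[-0.03,0.06,-0.09,0.205,0,-0.024],[-0.03,0.06,-0.09,0.205,0,-0.024]]]' >/dev/null;  python3 -c "
from h import *
st()"
python3 - <<'E'
from fit import *
sg=(-1,-1,-1,-1)
def fk2(q,p):
    d1,a1,L1,a2,a3,L2,a4,L3,b1,b2,b3=p
    f=lambda ax,t:R.from_euler(ax,t)
    A=f('z',-q[0]);pos=A.apply([a1,b1,d1]);A=A*f('y',q[1])*f('z',-q[2]);pos=pos+A.apply([a2,b2,L1])
    A=A*f('y',q[3])*f('z',-q[4]);pos=pos+A.apply([a3,b3,L2]);A=A*f('y',q[5])*f('z',-np.pi/2-q[6]);pos=pos+A.apply([0,0,L3])+0*a4
    return pos
for reg in(1,.05,.01):
  def f(x): return np.r_[np.concatenate([fk2(q,x)-t for q,t,e in D[1:]]),reg*x[[1,3,4,6,8,9,10]],1e-4*(x[[0,2,5,7]]-.3)]
  s=least_squares(f,[.36,0,.4,0,0,.4,0,.2,0,0,0]);print(np.round(s.x,4),np.round(s.fun[:3*len(D)-3]*1e3,1))
E
```

```text
t 2.17 q [0.9, 0.34, -0.11, 2.19, -0.19, 0.44, -0.94] 
box mm [-139.8, -153.1, 277.1] y [0.201, 0.067, -0.977] z [0.202, -0.979, -0.026] F [-0.3, 0.0, -0.5] op 0.997
t 2.67 q [-0.0, 0.51, 0.51, 2.3, 0.09, 0.24, -1.6] 
box mm [-119.9, -70.9, 226.2] y [0.173, -0.244, -0.954] z [0.129, -0.955, 0.268] F [1.0, -0.5, -1.4] op 1.0
[ 3.455e-01  5.000e-04  5.600e-01  4.000e-04 -1.400e-03  3.452e-01
  0.000e+00  3.212e-01 -1.490e-02 -1.460e-02 -1.250e-02] [ 4.7  0.2  3.   2.5  1.4 -2.7  1.7  3.3 -0.8  1.5  4.5  0.6]
[ 0.3488  0.0013  0.5609  0.0011  0.0016  0.3455  0.      0.3238 -0.0199
 -0.0251 -0.0011] [-0.   0.   0.1  0.1  0.  -0.1 -0.   0.  -0.1  0.1  0.   0. ]
[ 3.471e-01  1.000e-04  5.632e-01  1.000e-04  1.000e-04  3.449e-01
 -0.000e+00  3.259e-01 -1.890e-02 -2.680e-02 -4.000e-04] [-0.  0.  0.  0. -0. -0. -0.  0. -0.  0.  0.  0.]
```

```bash
cat > ik.py <<'E'
from h import *
from scipy.optimize import least_squares
LO=np.array([-3.01,-.46,-1.47,.13,-1,.04,-2.66])+.03;HI=np.array([3.01,2.08,1.51,2.56,4.14,2.09,2.66])-.03
D=[eval(l) for l in open('log.txt')]
M0=np.array([[1,0,0],[0,0,-1],[0,1,0]])
def fk(q,p):
    d1,L1,L2,L3,b1,b2=p;f=lambda ax,t:R.from_euler(ax,t)
    A=f('z',-q[0]);pos=A.apply([0,b1,d1]);A=A*f('y',q[1])*f('z',-q[2]);pos=pos+A.apply([0,b2,L1])
    A=A*f('y',q[3])*f('z',-q[4]);pos=pos+A.apply([0,0,L2]);A=A*f('y',q[5])*f('z',-np.pi/2-q[6]);pos=pos+A.apply([0,0,L3])
    return pos,A.as_matrix()@M0
P=least_squares(lambda x:np.concatenate([fk(q,x)[0]-t for q,t,e in D]),[.347,.563,.345,.326,-.019,-.027]).x
def ik(pb,yd,zd,seed=None,n=25,rng=np.random.default_rng(0)):
    pw=box2w(pb);Rt=rot(d3(yd),d3(zd));best=[]
    for k in range(n):
        q0=seed if seed is not None and k==0 else rng.uniform(LO,HI)
        def f(q):
            p,A=fk(q,P);e=R.from_matrix(A.T@Rt).as_rotvec();c=0 if seed is None else .001
            return np.r_[p-pw,.2*e,c*(q-(seed if seed is not None else q))]
        s=least_squares(f,np.clip(q0,LO,HI),bounds=(LO,HI),max_nfev=60)
        e=np.linalg.norm(s.fun[:6])
        best.append((e if e>.003 else 0,0 if seed is None else np.abs(s.x-seed).max(),s.x))
        if seed is not None and e<.003 and k==0: break
    best.sort(key=lambda b:(b[0],b[1]));return best
E
python3 - <<'E'
from ik import *
print(P,max(np.linalg.norm(fk(q,P)[0]-t) for q,t,e in D))
sd=lambda a:(np.sin(np.radians(a)),np.cos(np.radians(a)))
tip=np.array([-.141,0,.095])
print('front grasp by pitch')
for pit in(0,15,30,45):
    s,c=sd(pit);yd=np.array([c,0,-s])
    for z in(1,-1):
        b=ik(tip+.025*yd,yd,[z*s,0,z*c]);g=[x for x in b if x[0]==0];print(pit,z,len(g),[np.round(x[2],2).tolist() for x in (g or b)[:2]],round(b[0][0],3))
print('side right'); 
for psi in(0,30,60,-30):
    s,c=sd(psi);yd=np.array([s,c,0])
    for z in(1,-1):
        b=ik([-.11,-.07,.092],yd,[0,0,z]);g=[x for x in b if x[0]==0];print(psi,z,len(g),[np.round(x[2],2).tolist() for x in (g or b)[:2]],round(b[0][0],3))
print('side left'); 
for psi in(0,30,60):
    s,c=sd(psi);yd=np.array([s,-c,0])
    for z in(1,-1):
        b=ik([-.11,.07,.092],yd,[0,0,z]);g=[x for x in b if x[0]==0];print(psi,z,len(g),[np.round(x[2],2).tolist() for x in (g or b)[:2]],round(b[0][0],3))
print('stand top'); 
for pit in(65,80,90):
    s,c=sd(pit);yd=np.array([c,0,-s])
    for z in(1,-1):
        b=ik([.04,0,.235],yd,[z*s,0,z*c]);g=[x for x in b if x[0]==0];print(pit,z,len(g),[np.round(x[2],2).tolist() for x in (g or b)[:2]],round(b[0][0],3))
print('knob');
for pit in(45,60,75,90):
    s,c=sd(pit);yd=np.array([c,0,-s])
    for z in(1,-1):
      for pk in([.016,0,.135],[-.06,0,.129]):
        b=ik(np.array(pk)+.019*yd,yd,[0,z,0]);g=[x for x in b if x[0]==0];print(pit,z,pk[0],len(g),[np.round(x[2],2).tolist() for x in (g or b)[:1]],round(b[0][0],3))
E
```

```text
[ 0.3468924   0.56344184  0.34474504  0.32614898 -0.01880466 -0.02724212] 9.32028252679851e-05
front grasp by pitch
0 1 0 [[-0.37, 2.05, 0.04, 2.53, 1.54, 2.06, 1.65], [-0.37, 2.05, 0.04, 2.53, 1.54, 2.06, 1.65]] 0.048
0 -1 0 [[-0.37, 2.05, 0.04, 2.53, 1.54, 2.06, -1.49], [-0.37, 2.05, 0.04, 2.53, 1.54, 2.06, -1.49]] 0.048
15 1 0 [[-0.36, 2.05, 0.04, 2.53, 1.64, 2.06, 1.72], [-0.36, 2.05, 0.04, 2.53, 1.64, 2.06, 1.72]] 0.079
15 -1 0 [[-0.36, 2.05, 0.04, 2.53, 1.64, 2.06, -1.42], [-0.36, 2.05, 0.04, 2.53, 1.64, 2.06, -1.42]] 0.079
30 1 0 [[-0.04, 1.59, -0.53, 2.53, 1.77, 2.06, 2.63], [-0.04, 1.59, -0.53, 2.53, 1.77, 2.06, 2.63]] 0.111
30 -1 0 [[0.21, 1.45, -0.85, 2.53, 1.8, 2.06, -0.07], [0.21, 1.45, -0.85, 2.53, 1.8, 2.06, -0.07]] 0.11
45 1 0 [[0.93, 1.31, -1.44, 2.53, 1.89, 1.59, -2.18], [0.93, 1.31, -1.44, 2.53, 1.89, 1.59, -2.18]] 0.076
45 -1 0 [[0.93, 1.31, -1.44, 2.53, 1.89, 1.59, 0.96], [0.93, 1.31, -1.44, 2.53, 1.89, 1.59, 0.96]] 0.076
side right
0 1 4 [[1.65, 1.63, -0.95, 1.62, -0.23, 1.13, 2.26], [1.49, 1.49, -0.6, 1.63, -0.57, 1.25, 2.63]] 0
0 -1 10 [[1.21, 1.41, -0.12, 1.6
[... 2228 characters left out ...]
0.89, -0.49]] 0
60 1 -0.06 16 [[0.66, 0.85, -0.56, 2.5, 2.46, 0.82, -1.07]] 0
60 -1 0.016 11 [[-0.09, 1.01, 0.86, 2.31, 3.98, 0.79, 0.47]] 0
60 -1 -0.06 13 [[0.28, 0.82, 0.1, 2.52, 3.09, 0.71, 1.41]] 0
75 1 0.016 14 [[0.77, 0.82, -0.62, 2.04, 1.38, 0.49, 0.12]] 0
75 1 -0.06 17 [[0.46, 0.73, -0.15, 2.28, 2.25, 0.18, -0.84]] 0
75 -1 0.016 11 [[0.43, 0.75, -0.07, 2.06, 0.84, 0.11, -2.54]] 0
75 -1 -0.06 11 [[0.39, 0.73, -0.04, 2.28, 2.63, 0.14, 1.92]] 0
90 1 0.016 18 [[0.46, 0.8, -0.08, 1.82, 0.12, 0.53, 1.34]] 0
90 1 -0.06 12 [[0.32, 0.75, 0.12, 2.05, -0.24, 0.35, 1.67]] 0
90 -1 0.016 8 [[0.86, 0.92, -0.82, 1.79, 0.9, 0.85, -2.51]] 0
90 -1 -0.06 9 [[0.81, 0.83, -0.7, 2.03, 0.93, 0.64, -2.63]] 0
```

```bash
cat > path.py <<'E'
from ik import *
def Ry(a,v): c,s=np.cos(a),np.sin(a); return np.array([c*v[0]+s*v[2],v[1],-s*v[0]+c*v[2]])
def pose(psi,zs,th,tcp=(-.11,-.07,.092),piv=(.033,0,.085)):
    s,c=np.sin(np.radians(psi)),np.cos(np.radians(psi));a=np.radians(th)
    p=np.array(piv)+Ry(a,np.array(tcp)-piv);return p,Ry(a,np.array([s,c,0])),Ry(a,np.array([0,0,zs]))
E
python3 - <<'E'
from path import *
q0=np.array(r.get_state()['q'])
for psi in(10,20,30):
  for zs in(1,-1):
    p,y,z=pose(psi,zs,0)
    c=[b for b in ik(p,y,z,n=14) if b[0]==0]
    best=None
    for b in c:
        q=b[2];ok=0;tr=[q]
        for th in range(10,91,10):
            s=ik(*pose(psi,zs,th),seed=q,n=1)[0]
            if s[0]>0: break
            q=s[2];ok=th;tr.append(q)
        if best is None or ok>best[0]: best=(ok,b[2],q,max(np.abs(np.diff(tr,axis=0)).max(0)) if len(tr)>1 else 0)
    print(psi,zs,len(c),best and (best[0],np.round(best[1],2).tolist(),np.round(best[2],2).tolist(),round(best[3],2)))
E
```

```text
10 1 6 (90, [1.7, 1.6, -0.86, 1.76, -0.42, 0.96, 2.46], [1.24, 1.19, -0.47, 1.39, -0.79, 1.42, 0.84], np.float64(0.21))
10 -1 4 (90, [1.69, 1.59, -0.84, 1.76, -0.45, 0.97, -0.65], [1.23, 1.19, -0.44, 1.39, -0.81, 1.43, -2.29], np.float64(0.21))
20 1 4 (90, [1.85, 1.69, -1.0, 1.89, -0.35, 0.71, 2.39], [1.25, 1.11, -0.53, 1.43, -0.67, 1.28, 0.74], np.float64(0.21))
20 -1 8 (90, [1.58, 1.48, -0.51, 1.9, -0.95, 1.03, -0.12], [1.1, 1.07, -0.21, 1.44, -0.88, 1.43, -2.22], np.float64(0.25))
30 1 7 (90, [1.93, 1.73, -1.0, 2.03, -0.55, 0.5, 2.61], [1.16, 1.01, -0.39, 1.47, -0.68, 1.23, 0.75], np.float64(0.26))
30 -1 5 (90, [1.79, 1.6, -0.76, 2.03, -0.97, 0.7, -0.1], [1.13, 1.0, -0.33, 1.47, -0.72, 1.26, -2.35], np.float64(0.27))
```

Run:
```python
from path import *
p,y,z=pose(20,-1,0)
plan(p-.13*y+[0,0,.08],y,z)
b=ik(p-.13*y+[0,0,.08],y,z,seed=np.array(r.get_state()['q']),n=8);print([(x[0],np.round(x[2],2).tolist()) for x in b[:3]])
```

```text
row [0.0616, 0.0754, 0.0968, -0.5602, 0.1804, 0.0766] nrows>= 14.9 mm 137 deg 107
[(0, [1.84, 1.35, -0.64, 1.8, -0.66, 1.18, -0.5])]
```

```bash
python3 -m handwheel '[[[0.03,0.037,0.048,-0.1,0.03,0.015],[0.06,0.075,0.097,-0.14,0.05,0.02],[0.06,0.075,0.097,-0.18,0.06,0.025],[0.06,0.075,0.097,-0.22,0.07,0.03],[0.06,0.075,0.097,-0.26,0.08,0.035],[0.06,0.075,0.097,-0.3,0.1,0.04],[0.06,0.075,0.097,-0.34,0.11,0.046],[0.06,0.075,0.097,-0.38,0.12,0.052],[0.06,0.075,0.097,-0.42,0.135,0.057],[0.06,0.075,0.097,-0.46,0.15,0.063],[0.06,0.075,0.097,-0.5,0.16,0.068],[0.06,0.075,0.097,-0.56,0.18,0.077]]]' 0.15 >/dev/null
python3 - <<'E'
from path import *
st()
p,y,z=pose(20,-1,0)
plan(p-.13*y+[0,0,.08],y,z)
E
```

```text
t 3.67 q [1.69, 0.85, -0.74, 2.04, -0.2, 0.59, -0.88] 
box mm [-153.0, -194.7, 173.3] y [0.2, 0.582, -0.788] z [0.014, -0.806, -0.592] F [0.5, 0.7, -1.0] op 0.574
row [0.0019, 0.0022, -0.0013, -0.2863, 0.0852, 0.0455] nrows>= 7.6 mm 3 deg 54
```

```bash
python3 -m handwheel '[[[0.002,0.002,-0.001,-0.286,0.085,0.045],[0.002,0.002,-0.001,-0.286,0.085,0.045],[0.002,0.002,-0.001,-0.286,0.085,0.045],[0.002,0.002,-0.001,-0.286,0.085,0.045],[0.002,0.002,-0.001,-0.286,0.085,0.045],[0.002,0.002,-0.001,-0.286,0.085,0.045],[0.002,0.002,-0.001,-0.286,0.085,0.045],[0.002,0.002,-0.001,-0.286,0.085,0.045],[0.002,0.002,-0.001,-0.286,0.085,0.045],[0.002,0.002,-0.001,-0.286,0.085,0.045],[0.002,0.002,-0.001,-0.286,0.085,0.045],[0.002,0.002,-0.001,-0.286,0.085,0.045]]]' >/dev/null
python3 - <<'E'
from path import *
st()
p,y,z=pose(20,-1,0)
plan(p-.13*y+[0,0,.08],y,z);plan(p-.10*y,y,z)
save('scene','s1');save('top','t1');a=cv2.imread('pics/s1.png');b=cv2.imread('pics/t1.png')
cv2.imwrite('pics/v1.png',np.hstack([cv2.resize(a[60:300,200:460],(390,360)),cv2.resize(b[110:350,220:480],(390,360))]))
E
```

```text
t 4.67 q [1.96, 1.45, -0.9, 1.79, -0.43, 1.06, -0.77] 
box mm [-155.0, -190.6, 172.2] y [0.336, 0.942, -0.009] z [-0.003, -0.009, -1.0] F [0.6, 0.0, -0.5] op 0.58
row [-0.001, -0.0013, 0.0002, -0.003, 0.0001, 0.0022] nrows>= 0.1 mm 2 deg 1
row [-0.0012, 0.0295, 0.0799, -0.003, 0.0001, 0.0022] nrows>= 2.0 mm 85 deg 1
```

View pics/v1.png

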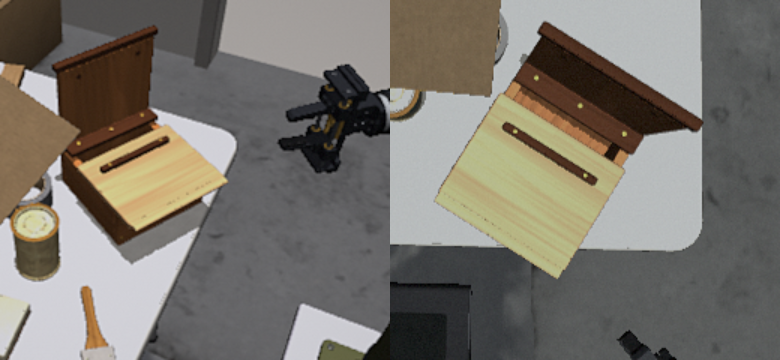

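The scene crop shows the open gripper to the right of the lid with its jaws vertical. In the top crop the fingertips are at about (625,335), clear of the table. I'll lower it and move in on the lid's overhanging corner.

```bash
python3 -m handwheel '[[[0,0.01,0.04,-0.003,0,0.002],[-0.001,0.029,0.08,-0.003,0,0.002],[-0.001,0.03,0.08,-0.003,0,0.002],[-0.001,0.05,0.08,-0.003,0,0.002],[-0.001,0.07,0.08,-0.003,0,0.002],[-0.001,0.09,0.08,-0.003,0,0.002],[-0.001,0.11,0.08,-0.003,0,0.002],[-0.001,0.13,0.08,-0.003,0,0.002],[-0.001,0.13,0.08,-0.003,0,0.002],[-0.001,0.13,0.08,-0.003,0,0.002]]]'
python3 - <<'E'
from path import *
st()
p,y,z=pose(20,-1,0);plan(p,y,z)
save('scene','s2');save('top','t2');a=cv2.imread('pics/s2.png');b=cv2.imread('pics/t2.png')
cv2.imwrite('pics/v2.png',np.hstack([cv2.resize(a[130:250,240:380],(420,360),interpolation=2),cv2.resize(b[180:340,240:400],(360,360),interpolation=2)]))
E
```

```text
clock: 5.6
tool_pos: [0.3649, -0.2681, 0.0921]
eef_rot: [0.426, 0.905, 0.002, 0.0]
contact_force: [-0.0, -0.1, -0.9]
opening: 0.578
t 5.6 q [1.82, 1.66, -0.94, 1.89, -0.45, 0.73, -0.65] 
box mm [-111.1, -68.9, 92.1] y [0.341, 0.94, 0.004] z [0.0, 0.004, -1.0] F [0.0, -0.1, -0.9] op 0.578
row [-0.0014, -0.0006, 0.0001, 0.0011, -0.0003, 0.0005] nrows>= 0.0 mm 2 deg 0
```

View pics/v2.png

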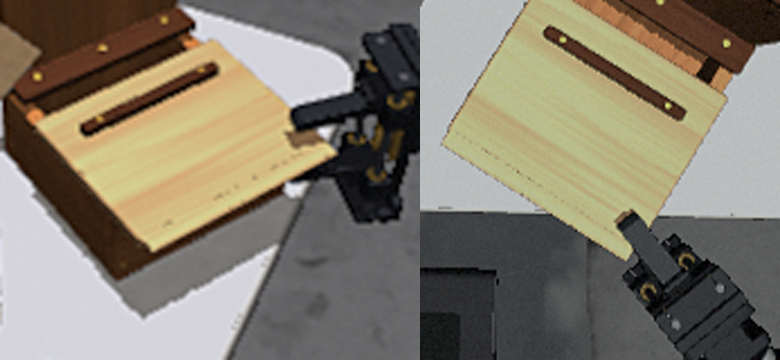

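The fingers straddle the lid's right tongue corner, with the finger over the plate at about (625,215) in the right crop. I'll close the jaws.

```bash
python3 -m handwheel '[[[0,0,0,0,0,0],[0,0,0,0,0,0],[0,0,0,0,0,0],[0,0,0,0,0,0],[0,0,0,0,0,0],[0,0,0,0,0,0],[0,0,0,0,0,0],[0,0,0,0,0,0]]]' -1 55
python3 - <<'E'
from path import *
st()
s=r.get_state();M=R.from_quat(s['eef_rot']).as_matrix();b=lambda v:np.array([v@X,v@Y,v[2]])
p0=w2box(s['tool_pos']);y0,z0=b(M[:,1]),b(M[:,2]);piv=np.array([.035,0,.087])
a=lambda th:(piv+Ry(np.radians(th),p0-piv),Ry(np.radians(th),y0),Ry(np.radians(th),z0))
for th in(6,12,18,24,30): plan(*a(th))
E
```

```text
clock: 6.37
tool_pos: [0.3648, -0.2682, 0.0921]
eef_rot: [0.427, 0.904, 0.003, 0.001]
contact_force: [-3.0, -2.7, 4.4]
opening: 0.155
t 6.37 q [1.82, 1.66, -0.94, 1.89, -0.45, 0.73, -0.65] 
box mm [-111.2, -69.1, 92.1] y [0.342, 0.94, 0.007] z [0.001, 0.007, -1.0] F [-1.2, -3.9, 4.4] op 0.155
row [-0.0012, 0.0006, -0.0152, 0.0114, 0.0313, 0.0002] nrows>= 0.8 mm 15 deg 6
row [-0.0039, 0.0017, -0.0303, 0.0228, 0.0626, 0.0005] nrows>= 1.7 mm 31 deg 12
row [-0.0081, 0.0033, -0.0449, 0.0342, 0.094, 0.0007] nrows>= 2.5 mm 46 deg 18
row [-0.0137, 0.0054, -0.059, 0.0456, 0.1253, 0.0009] nrows>= 3.4 mm 61 deg 24
row [-0.0207, 0.0081, -0.0724, 0.057, 0.1566, 0.0011] nrows>= 4.2 mm 76 deg 30
```

```bash
cat >> path.py <<'E'
def ret(ths,piv,dx=(0,0,0)):
    s=r.get_state();M=R.from_quat(s['eef_rot']).as_matrix();b=lambda v:np.array([v@X,v@Y,v[2]])
    p0=w2box(s['tool_pos']);y0,z0=b(M[:,1]),b(M[:,2]);piv=np.array(piv)
    for th in ths:
        a=np.radians(th);plan(piv+Ry(a,p0-piv)+np.array(dx),Ry(a,y0),Ry(a,z0))
E
python3 -m handwheel '[[[-0.0005,0.0002,-0.0076,0.0057,0.0157,0],[-0.0012,0.0006,-0.0152,0.0114,0.0313,0],[-0.0024,0.001,-0.0228,0.0171,0.047,0],[-0.0039,0.0017,-0.0303,0.0228,0.0626,0],[-0.006,0.0025,-0.0376,0.0285,0.0783,0],[-0.0081,0.0033,-0.0449,0.0342,0.094,0],[-0.0109,0.0043,-0.052,0.04,0.11,0],[-0.0137,0.0054,-0.059,0.0456,0.1253,0],[-0.017,0.0067,-0.0657,0.0513,0.141,0.001],[-0.0207,0.0081,-0.0724,0.057,0.1566,0.001],[-0.0207,0.0081,-0.0724,0.057,0.1566,0.001]]]' >/dev/null
python3 - <<'E'
from path import *
st();ret([5,10,15,20,25,30],[.035,0,.087])
save('scene','s3')
E
```

```text
t 7.28 q [1.69, 1.35, -0.85, 1.96, -0.69, 0.73, -1.08] 
box mm [-87.6, -68.6, 163.5] y [0.299, 0.939, -0.171] z [-0.5, 0.001, -0.866] F [-1.0, -0.2, -1.3] op 0.152
row [-0.0009, 0.0004, -0.0126, 0.0096, 0.0261, 0.0] nrows>= 0.7 mm 13 deg 5
row [-0.0028, 0.0011, -0.025, 0.0191, 0.0522, 0.0001] nrows>= 1.4 mm 25 deg 10
row [-0.0058, 0.0022, -0.0372, 0.0287, 0.0782, 0.0001] nrows>= 2.1 mm 38 deg 15
row [-0.0097, 0.0036, -0.0491, 0.0383, 0.1043, 0.0001] nrows>= 2.8 mm 50 deg 20
row [-0.0146, 0.0054, -0.0606, 0.0479, 0.1304, 0.0002] nrows>= 3.5 mm 63 deg 25
row [-0.0204, 0.0076, -0.0716, 0.0574, 0.1565, 0.0002] nrows>= 4.2 mm 75 deg 30
```

```bash
python3 -m handwheel '[[[-0.0009,0.0004,-0.0126,0.0096,0.0261,0],[-0.0018,0.0007,-0.019,0.0143,0.039,0],[-0.0028,0.0011,-0.025,0.0191,0.0522,0],[-0.0042,0.0016,-0.031,0.024,0.065,0],[-0.0058,0.0022,-0.0372,0.0287,0.0782,0],[-0.0077,0.0029,-0.0432,0.0335,0.0912,0],[-0.0097,0.0036,-0.0491,0.0383,0.1043,0],[-0.0121,0.0045,-0.055,0.043,0.1173,0],[-0.0146,0.0054,-0.0606,0.0479,0.1304,0],[-0.0175,0.0065,-0.0661,0.0527,0.1435,0],[-0.0204,0.0076,-0.0716,0.0574,0.1565,0],[-0.0204,0.0076,-0.0716,0.0574,0.1565,0]]]' >/dev/null
python3 - <<'E'
from path import *
st();ret([5,10,15,20,25],[.035,0,.087])
a=save('scene','s4');b=save('top','t4')
cv2.imwrite('pics/v4.png',np.hstack([cv2.resize(a[60:260,210:410],(390,390),interpolation=2),cv2.resize(b[110:310,240:440],(390,390),interpolation=2)])[:,:,::-1])
E
```

```text
t 8.33 q [1.46, 1.11, -0.65, 1.78, -0.76, 0.99, -1.69] 
box mm [-33.2, -68.8, 212.9] y [0.173, 0.939, -0.296] z [-0.866, 0.002, -0.5] F [0.2, -0.5, -1.7] op 0.153
row [-0.0008, 0.0003, -0.0125, 0.0095, 0.0261, 0.0001] nrows>= 0.7 mm 12 deg 5
row [-0.0026, 0.001, -0.0248, 0.019, 0.0522, 0.0001] nrows>= 1.4 mm 25 deg 10
row [-0.0055, 0.0021, -0.0369, 0.0285, 0.0783, 0.0002] nrows>= 2.1 mm 37 deg 15
row [-0.0093, 0.0035, -0.0487, 0.0381, 0.1044, 0.0002] nrows>= 2.8 mm 50 deg 20
row [-0.0141, 0.0053, -0.0601, 0.0476, 0.1305, 0.0003] nrows>= 3.5 mm 62 deg 25
```

View pics/v4.png

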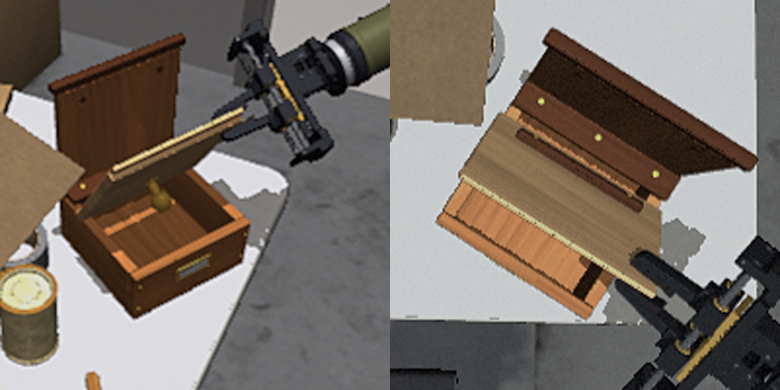

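Left crop: the lid is held at about 60°, the knob hangs free at (160,195) and the gripper is clear of the board. I'll continue to vertical.

```bash
python3 -m handwheel '[[[-0.0004,0.0001,-0.0062,0.0047,0.013,0],[-0.0008,0.0003,-0.0125,0.0095,0.0261,0],[-0.0017,0.0006,-0.0187,0.0143,0.039,0],[-0.0026,0.001,-0.0248,0.019,0.0522,0],[-0.004,0.0015,-0.031,0.0238,0.065,0],[-0.0055,0.0021,-0.0369,0.0285,0.0783,0],[-0.0074,0.0028,-0.043,0.0333,0.0913,0],[-0.0093,0.0035,-0.0487,0.0381,0.1044,0],[-0.0117,0.0044,-0.0545,0.0429,0.1175,0],[-0.0141,0.0053,-0.0601,0.0476,0.1305,0],[-0.0196,0.0074,-0.071,0.057,0.1566,0],[-0.0196,0.0074,-0.071,0.057,0.1566,0]]]' >/dev/null
python3 - <<'E'
from path import *
st()
a=save('scene','s5');b=save('top','t5')
cv2.imwrite('pics/v5.png',np.hstack([cv2.resize(a[60:260,210:410],(390,390),interpolation=2),cv2.resize(b[110:310,240:440],(390,390),interpolation=2)])[:,:,::-1])
s=r.get_state();M=R.from_quat(s['eef_rot']).as_matrix();b=lambda v:np.array([v@X,v@Y,v[2]])
plan(w2box(s['tool_pos'])+[0,0,-.01],b(M[:,1]),b(M[:,2]))
E
```

```text
t 9.43 q [1.21, 1.1, -0.45, 1.44, -0.73, 1.32, -2.35] 
box mm [39.0, -68.4, 229.1] y [0.002, 0.94, -0.341] z [-1.0, 0.003, 0.002] F [0.3, 1.6, -2.1] op 0.158
row [-0.0094, 0.0034, -0.0, 0.0, 0.0, -0.0] nrows>= 0.2 mm 10 deg 0
```

View pics/v5.png

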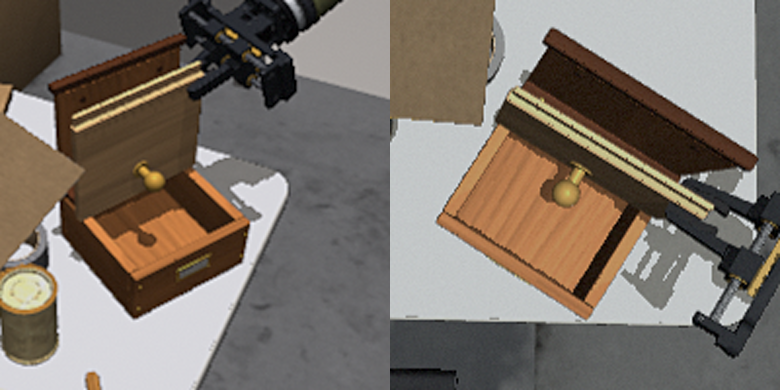

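The lid is vertical, the knob faces the front at (150,178) in the left crop, and the back finger is clear of the board. I'll lower the lid until it touches the rim.

```bash
for i in 1 2 3; do python3 -m handwheel '[[[-0.0014,0.0005,0,0,0,0],[-0.0014,0.0005,0,0,0,0],[-0.0014,0.0005,0,0,0,0]]]' >/dev/null; python3 -c "
from path import *
st()"|tail -1; done
```

```text
box mm [36.9, -69.3, 228.6] y [0.002, 0.94, -0.34] z [-1.0, 0.003, 0.002] F [0.4, 0.1, -2.7] op 0.153
box mm [37.6, -69.0, 227.9] y [0.002, 0.941, -0.34] z [-1.0, 0.003, 0.002] F [0.1, -1.7, -1.5] op 0.154
box mm [38.0, -68.9, 226.9] y [0.002, 0.941, -0.339] z [-1.0, 0.003, 0.001] F [-2.2, -2.9, 2.9] op 0.159
```

Run:
```python
from path import *
s=r.get_state();M=R.from_quat(s['eef_rot']).as_matrix();b=lambda v:np.array([v@X,v@Y,v[2]])
q0=np.array(s['q']);p0=w2box(s['tool_pos']);y0,z0=b(M[:,1]),b(M[:,2]);print(np.round(q0,3))
print('model err',np.linalg.norm(fk(q0,P)[0]-s['tool_pos']))
dx=np.array([-.025,0,.004]);piv=np.array([.020,0,.089])
for th in(0,6,12,17):
    a=np.radians(th);r_=ik(piv+Ry(a,p0+dx-piv),Ry(a,y0),Ry(a,z0),seed=q0,n=8);print(th,[(x[0],np.round(x[2],2).tolist()) for x in r_[:3]])
plan(p0+dx,y0,z0);ret([5,10,15,17],piv,dx)
```

```text
[ 1.215  1.1   -0.446  1.441 -0.731  1.313 -2.344]
model err 0.0001104995152423961
0 [(0, [1.24, 1.07, -0.45, 1.52, -0.73, 1.29, -2.31])]
6 [(0, [1.2, 1.09, -0.42, 1.44, -0.73, 1.36, -2.44])]
12 [(0, [1.16, 1.12, -0.39, 1.35, -0.73, 1.43, -2.56])]
17 [(0, [1.1, 1.13, -0.29, 1.28, -0.77, 1.51, -2.63])]
row [0.0037, -0.0014, 0.025, -0.0, -0.0, -0.0] nrows>= 0.6 mm 25 deg 0
row [0.0018, -0.0007, 0.0131, 0.0094, 0.0261, 0.0001] nrows>= 0.7 mm 13 deg 5
row [-0.0012, 0.0004, 0.0013, 0.0189, 0.0523, 0.0002] nrows>= 1.4 mm 2 deg 10
row [-0.005, 0.0018, -0.0101, 0.0283, 0.0784, 0.0002] nrows>= 2.1 mm 11 deg 15
row [-0.0068, 0.0025, -0.0145, 0.032, 0.0888, 0.0003] nrows>= 2.4 mm 16 deg 17
```

```bash
python3 -m handwheel '[[[0.0037,-0.0014,0,0,0,0],[0.0037,-0.0014,0.012,0,0,0],[0.0037,-0.0014,0.025,0,0,0],[0.0037,-0.0014,0.025,0,0,0],[0.0018,-0.0007,0.0131,0.0094,0.0261,0],[0.0018,-0.0007,0.0131,0.0094,0.0261,0],[-0.0012,0.0004,0.0013,0.0189,0.0523,0],[-0.0012,0.0004,0.0013,0.0189,0.0523,0],[-0.005,0.0018,-0.0101,0.0283,0.0784,0],[-0.005,0.0018,-0.0101,0.0283,0.0784,0],[-0.005,0.0018,-0.0101,0.0283,0.0784,0]]]' >/dev/null
python3 - <<'E'
from path import *
st()
s=r.get_state();M=R.from_quat(s['eef_rot']).as_matrix();b=lambda v:np.array([v@X,v@Y,v[2]])
plan(w2box(s['tool_pos'])+[0,0,-.002],b(M[:,1]),b(M[:,2]))
plan(w2box(s['tool_pos'])+[.01,0,0],b(M[:,1]),b(M[:,2]))
E
```

```text
t 11.2 q [1.14, 1.14, -0.37, 1.32, -0.73, 1.46, -2.61] 
box mm [49.2, -67.4, 223.5] y [-0.085, 0.942, -0.324] z [-0.967, 0.001, 0.255] F [-0.5, -1.0, 5.2] op 0.151
row [-0.0018, 0.0006, -0.0005, 0.0, 0.0, 0.0] nrows>= 0.0 mm 2 deg 0
row [0.0024, -0.0009, -0.0097, 0.0, 0.0, 0.0] nrows>= 0.2 mm 10 deg 0
```

```bash
python3 -m handwheel '[[[0,0,0,0,0,0],[0,0,0,0,0,0],[0,0,0,0,0,0],[0.001,-0.0004,-0.003,0,0,0],[0.002,-0.0008,-0.006,0,0,0],[0.0022,-0.0009,-0.009,0,0,0],[0.0022,-0.0009,-0.009,0,0,0]]]' -0.53 >/dev/null
python3 - <<'E'
from path import *
st()
a=save('scene','s6');b=save('top','t6')
cv2.imwrite('pics/v6.png',np.hstack([cv2.resize(a[60:260,210:410],(390,390),interpolation=2),cv2.resize(b[110:310,240:440],(390,390),interpolation=2)])[:,:,::-1])
E
```

```text
t 11.78 q [1.12, 1.14, -0.34, 1.29, -0.74, 1.49, -2.62] 
box mm [52.0, -69.5, 220.9] y [-0.098, 0.941, -0.325] z [-0.963, -0.007, 0.268] F [-15.4, -4.3, 5.5] op 0.236
```

View pics/v6.png

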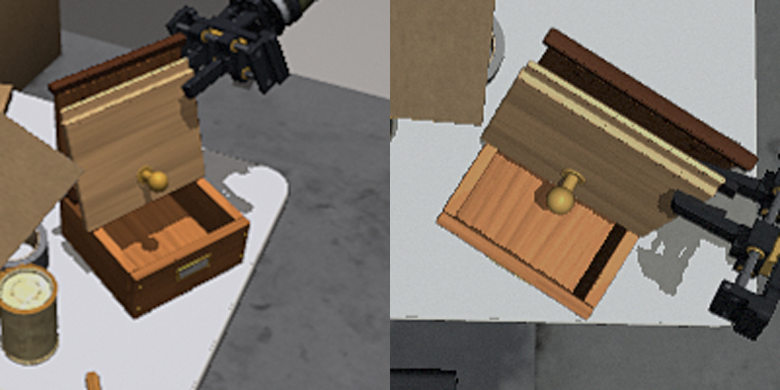

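Left crop: the lid leans back about 15° with the knob forward at (152,180). The back finger is touching the board. I'll back off slightly and slide the fingers out sideways.

```bash
python3 -m handwheel '[[[-0.0006,0.0002,0.003,0,0,0],[-0.0012,0.0005,0.0055,0,0,0],[-0.0012,0.0005,0.0055,0,0,0]]]' >/dev/null; python3 -c "
from path import *
st()"|tail -1;python3 -m handwheel '[[[0,-0.008,0,0,0,0],[0,-0.016,0,0,0,0],[0,-0.024,0,0,0,0],[0,-0.032,0,0,0,0],[0,-0.04,0,0,0,0],[0,-0.06,0,0,0,0],[0,-0.09,0,0,0,0],[0,-0.12,0,0,0,0],[0,-0.12,0,0,0,0]]]' >/dev/null
python3 - <<'E'
from path import *
st()
a=save('scene','s7');b=save('top','t7')
cv2.imwrite('pics/v7.png',np.hstack([cv2.resize(a[60:260,210:410],(390,390),interpolation=2),cv2.resize(b[110:310,240:440],(390,390),interpolation=2)])[:,:,::-1])
E
```

```text
box mm [51.3, -69.2, 220.7] y [-0.086, 0.94, -0.329] z [-0.965, 0.003, 0.261] F [-2.1, 0.2, 0.2] op 0.234
t 12.88 q [1.14, 1.17, -0.11, 1.01, -0.82, 1.81, -2.64] 
box mm [62.5, -188.2, 260.9] y [-0.08, 0.938, -0.336] z [-0.966, 0.01, 0.258] F [-0.2, -1.6, -0.0] op 0.237
```

View pics/v7.png

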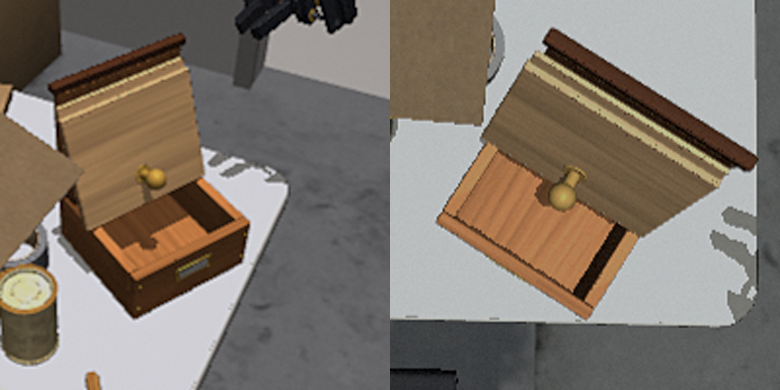

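The right crop shows the lid leaning on the board on its own. The ball knob is at about (563,195) there and (155,178) in the left crop. I'll locate it precisely.

Run:
```python
from path import *
np.set_printoptions(precision=4,suppress=True)
up=lambda cam,x,y:(210+(x+.5)/1.95-.5,60+(y+.5)/1.95-.5) if cam=='scene' else (240+(x-390+.5)/1.95-.5,110+(y+.5)/1.95-.5)
est={'top':up('top',563,195),'scene':up('scene',155,178)}
for cam,f in(('top','t7'),('scene','s7')):
    im=cv2.imread(f'pics/{f}.png');u,v=est[cam];x0,y0=int(u)-16,int(v)-16
    c=im[y0:y0+32,x0:x0+32];h=cv2.cvtColor(c,cv2.COLOR_BGR2HSV);g=cv2.resize(c,None,fx=8,fy=8,interpolation=2)
    k=cv2.HoughCircles(cv2.cvtColor(g,cv2.COLOR_BGR2GRAY),cv2.HOUGH_GRADIENT,1,60,param1=80,param2=18,minRadius=40,maxRadius=85)
    print(cam,est[cam],[] if k is None else [(x0+(a+.5)/8-.5,y0+(b+.5)/8-.5,r_/8) for a,b,r_ in k[0][:3]])
p,e=tri(est['top'],est['scene']);print('knob',w2box(p)*1e3,e)
for n,a,b in[('botR',(640,236),None),('botL',(482,138),(85,230)),('tipL',(537,50),(57,105)),('tipR',(722,178),(186,62))]:
    print(n, w2box(atz('top',*up('top',*a),.088))*1e3, None if b is None else w2box(tri(up('top',*a),up('scene',*b))[0])*1e3)
# geometric prediction from lean
for xo in(0,4,8,12):
  for ph in(20,22,24):
    s,c=np.sin(np.radians(ph)),np.cos(np.radians(ph)); print(xo,ph,'knob',round(xo+45*s-30*c,1),round(85+14*s+45*c+30*s,1),'tipinner',round(xo+14*c+174*s,1))
```

```text
top (328.474358974359, 209.75641025641028) []
scene (289.2435897435897, 151.03846153846155) []
knob [ -3.2254   4.8119 142.5454] 0.0015662550787857148
botR [  8.6014 -91.9802  88.    ] None
botL [  9.2415 103.0062  88.    ] [ 10.1437 104.4369  89.5658]
tipL [120.7255 102.4883  88.    ] [ 80.4307 100.8529 250.7577]
tipR [ 106.5969 -134.4586   88.    ] [ 70.5289 -92.8818 243.1059]
0 20 knob -12.8 142.3 tipinner 72.7
0 22 knob -11.0 143.2 tipinner 78.2
0 24 knob -9.1 144.0 tipinner 83.6
4 20 knob -8.8 142.3 tipinner 76.7
4 22 knob -7.0 143.2 tipinner 82.2
4 24 knob -5.1 144.0 tipinner 87.6
8 20 knob -4.8 142.3 tipinner 80.7
8 22 knob -3.0 143.2 tipinner 86.2
8 24 knob -1.1 144.0 tipinner 91.6
12 20 knob -0.8 142.3 tipinner 84.7
12 22 knob 1.0 143.2 tipinner 90.2
12 24 knob 2.9 144.0 tipinner 95.6
```

```bash
cat >> path.py <<'E'
def kpose(kx,kz,pit,zs,ky=0,back=0):
    a=np.radians(pit);yd=np.array([np.cos(a),0,-np.sin(a)])
    return np.array([kx,ky,kz])+(.019-back)*yd,yd,np.array([0,zs,0])
E
python3 - <<'E'
from path import *
q0=np.array(r.get_state()['q'])
def chain(q,seq,zs):
    mx=0
    for kx,kz,pit in seq:
        b=ik(*kpose(kx,kz,pit,zs,.004),seed=q,n=1)[0]
        if b[0]>0: print('   fail at',kx,kz,pit,round(b[0],4),np.round(b[2],2).tolist());return
        mx=max(mx,np.abs(b[2]-q).max());q=b[2]
        print('   ',kx,kz,pit,np.round(q,2).tolist())
    print('  maxstep',round(mx,2))
lin=lambda a,b,n:[tuple(np.array(a)+(np.array(b)-a)*t) for t in np.linspace(0,1,n)[1:]]
for zs in(1,-1):
  for p0 in(60,75):
    c=[b for b in ik(*kpose(-.004,.143,p0,zs,.004),n=12) if b[0]==0];c.sort(key=lambda b:np.abs(b[2]-q0).max())
    for b in c[:2]:
        print('zs',zs,p0,np.round(b[2],2).tolist())
        chain(b[2],lin((-.004,.143,p0),(-.05,.17,p0),3)+lin((-.05,.17,p0),(-.1,.17,p0),3)+lin((-.1,.17,p0),(-.1,.17,p0+40),5)+lin((-.1,.17,p0+40),(-.06,.13,p0+40),3),zs)
E
```

```text
zs 1 60 [1.04, 1.11, -1.29, 2.31, 1.94, 1.19, -0.36]
    -0.027 0.1565 60.0 [1.04, 1.07, -1.32, 2.37, 1.92, 1.21, -0.41]
    -0.05 0.17 60.0 [1.04, 1.03, -1.35, 2.42, 1.89, 1.22, -0.47]
    -0.07500000000000001 0.17 60.0 [1.01, 1.03, -1.36, 2.5, 1.89, 1.25, -0.55]
   fail at -0.1 0.17 60.0 0.0069 [1.02, 1.05, -1.44, 2.53, 1.82, 1.31, -0.56]
zs 1 60 [0.99, 1.03, -1.15, 2.31, 1.99, 1.06, -0.44]
    -0.027 0.1565 60.0 [0.99, 0.99, -1.18, 2.37, 1.97, 1.08, -0.48]
    -0.05 0.17 60.0 [0.99, 0.95, -1.21, 2.42, 1.95, 1.09, -0.53]
    -0.07500000000000001 0.17 60.0 [0.97, 0.95, -1.22, 2.5, 1.96, 1.13, -0.62]
   fail at -0.1 0.17 60.0 0.0069 [1.02, 1.05, -1.44, 2.53, 1.82, 1.31, -0.56]
zs 1 75 [0.98, 0.94, -1.06, 2.08, 1.49, 0.85, 0.03]
    -0.027 0.1565 75.0 [0.99, 0.91, -1.08, 2.14, 1.48, 0.84, -0.01]
    -0.05 0.17 75.0 [1.0, 0.87, -1.1, 2.19, 1.47, 0.83, -0.04]
    -0.07500000000000001 0.17 75.0 [1.0, 0.85, -1.12, 2.26, 1.51, 0.83, -0.13]
    -0.1 0.17 75.0 [1.0, 0.84, -1.13, 2.33, 1.55, 0.84, -0.22]
    -0.1 0.17 85.0 [1.04, 0.89, -1.2, 2.18, 1.23, 0.93, 0.12]
    -0.1 0.17 95.0 [1.05, 0
[... 1581 characters left out ...]
0000000001 0.17 60.0 [0.34, 0.69, -0.05, 2.53, 2.89, 0.61, 1.59]
   fail at -0.1 0.17 60.0 0.0069 [1.02, 1.05, -1.44, 2.53, 1.82, 1.31, 2.58]
zs -1 75 [0.4, 0.72, -0.03, 2.11, 0.91, 0.08, -2.62]
    -0.027 0.1565 75.0 [0.39, 0.68, -0.02, 2.16, 0.91, 0.07, -2.63]
    -0.05 0.17 75.0 [0.38, 0.64, -0.02, 2.21, 0.9, 0.07, -2.63]
   fail at -0.07500000000000001 0.17 75.0 0.0078 [0.37, 0.62, -0.02, 2.25, 0.89, 0.07, -2.63]
zs -1 75 [0.39, 0.72, -0.02, 2.11, 0.85, 0.07, -2.57]
    -0.027 0.1565 75.0 [0.39, 0.68, -0.02, 2.16, 0.91, 0.07, -2.63]
    -0.05 0.17 75.0 [0.38, 0.64, -0.02, 2.21, 0.9, 0.07, -2.63]
   fail at -0.07500000000000001 0.17 75.0 0.0078 [0.37, 0.62, -0.02, 2.25, 0.89, 0.07, -2.63]
```

Run:
```python
from path import *
K=(-.0035,.143)
_,yd,zd=kpose(*K,75,1)
plan([-.10,-.12,.33],yd,zd)
q0=np.array(r.get_state()['q']);b=ik([-.10,-.12,.33],yd,zd,seed=q0,n=1)[0];print(b[0],np.round(b[2],2))
```

```text
row [0.0451, 0.05, 0.175, -0.3885, 0.3254, 0.1742] nrows>= 13.5 mm 187 deg 96
0.13061361744751881 [ 0.21  0.74  1.48  2.07 -0.97  1.44 -2.63]
```

Run:
```python
from path import *
_,yd,zd=kpose(0,0,75,1)
q0=np.array(r.get_state()['q'])
q1=np.array([.6,.6,-.5,2.1,.9,.7,.5])
b=ik([-.06,-.06,.33],yd,zd,seed=q1,n=1)[0];q1=b[2];print(b[0],np.round(q1,2),np.round(q0,2))
for t in(.2,.4,.6,.8,1):
    p,A=fk(q0+(q1-q0)*t,P);bb=lambda v:np.round([v@X,v@Y,v[2]],2)
    print(t,np.round(w2box(p)*1e3),bb(A[:,1]),bb(A[:,2]))
s=r.get_state();R0=R.from_quat(s['eef_rot']).as_matrix()
for t in(.33,.67):
    p,A=fk(q0+(q1-q0)*t,P);print(t,'row',np.round(np.r_[R0.T@(p-s['tool_pos']),R.from_matrix(R0.T@A).as_rotvec()/np.pi],3).tolist())
```

```text
0 [ 1.09  0.39 -0.81  2.01  0.54  0.66  0.99] [ 1.14  1.17 -0.12  1.01 -0.82  1.81 -2.64]
0.2 [  23. -148.  259.] [-0.17  0.82 -0.55] [-0.83 -0.42 -0.36]
0.4 [ -19. -128.  258.] [-0.22  0.61 -0.76] [-0.07 -0.79 -0.61]
0.6 [ -47. -119.  267.] [-0.16  0.35 -0.92] [ 0.81 -0.49 -0.33]
0.8 [ -56. -103.  292.] [ 0.01  0.12 -0.99] [0.89 0.44 0.06]
1 [-60. -60. 330.] [ 0.26 -0.   -0.97] [ 0.  1. -0.]
0.33 row [-0.002, 0.053, 0.065, 0.106, -0.419, 0.118]
0.67 row [0.008, 0.069, 0.114, 0.441, -0.864, 0.095]
```

```bash
python3 -m handwheel '[[[0,0.02,0.03,0.03,-0.12,0.03],[-0.002,0.053,0.065,0.106,-0.419,0.118],[-0.002,0.053,0.065,0.106,-0.419,0.118],[-0.002,0.053,0.065,0.106,-0.419,0.118],[-0.002,0.053,0.065,0.106,-0.419,0.118],[-0.002,0.053,0.065,0.106,-0.419,0.118],[-0.002,0.053,0.065,0.106,-0.419,0.118],[-0.002,0.053,0.065,0.106,-0.419,0.118],[-0.002,0.053,0.065,0.106,-0.419,0.118],[-0.002,0.053,0.065,0.106,-0.419,0.118],[-0.002,0.053,0.065,0.106,-0.419,0.118],[-0.002,0.053,0.065,0.106,-0.419,0.118]]]' 0.2 >/dev/null
python3 - <<'E'
from path import *
st()
_,yd,zd=kpose(0,0,75,1)
plan([-.06,-.06,.33],yd,zd)
plan([-.06,-.10,.30],[0,.12,-.99],[.89,.44,.06])
plan([-.05,-.12,.28],[-.16,.35,-.92],[.81,-.49,-.33])
E
```

```text
t 13.98 q [1.14, 0.91, -0.39, 1.35, -0.35, 1.42, -1.46] 
box mm [-6.0, -130.1, 259.6] y [-0.213, 0.69, -0.691] z [-0.382, -0.71, -0.591] F [-0.3, 0.5, 0.7] op 0.595
row [0.0875, 0.0112, -0.0708, -0.2598, 0.7864, 0.2965] nrows>= 22.1 mm 113 deg 158
row [0.0695, 0.0044, -0.0247, 0.243, -0.7144, -0.1368] nrows>= 19.3 mm 74 deg 138
row [0.0495, 0.0022, -0.0024, 0.1405, -0.4016, -0.0215] nrows>= 10.7 mm 50 deg 77
```

Continuing in the same direction, in two stages.

```bash
python3 -m handwheel '[[[0.05,0.002,-0.002,0.14,-0.402,-0.022],[0.05,0.002,-0.002,0.14,-0.402,-0.022],[0.05,0.002,-0.002,0.14,-0.402,-0.022],[0.05,0.002,-0.002,0.14,-0.402,-0.022],[0.05,0.002,-0.002,0.14,-0.402,-0.022],[0.05,0.002,-0.002,0.14,-0.402,-0.022],[0.05,0.002,-0.002,0.14,-0.402,-0.022],[0.05,0.002,-0.002,0.14,-0.402,-0.022],[0.05,0.002,-0.002,0.14,-0.402,-0.022],[0.05,0.002,-0.002,0.14,-0.402,-0.022],[0.05,0.002,-0.002,0.14,-0.402,-0.022]]]' >/dev/null
python3 - <<'E'
from path import *
st()
_,yd,zd=kpose(0,0,75,1)
plan([-.06,-.06,.33],yd,zd)
plan([-.06,.0,.30],yd,zd)
E
```

```text
t 14.9 q [1.2, 0.72, -0.7, 1.6, 0.09, 1.16, -0.57] 
box mm [-50.9, -121.1, 278.9] y [-0.165, 0.351, -0.922] z [0.807, -0.489, -0.331] F [-1.1, 0.1, 0.1] op 0.6
row [-0.054, -0.0241, -0.0541, 0.0807, -0.6786, -0.2034] nrows>= 17.9 mm 80 deg 128
row [-0.0959, 0.0246, -0.0735, 0.0807, -0.6786, -0.2034] nrows>= 17.9 mm 123 deg 128
```

```bash
python3 -m handwheel '[[[-0.054,-0.024,-0.054,0.08,-0.679,-0.203],[-0.054,-0.024,-0.054,0.08,-0.679,-0.203],[-0.054,-0.024,-0.054,0.08,-0.679,-0.203],[-0.054,-0.024,-0.054,0.08,-0.679,-0.203],[-0.054,-0.024,-0.054,0.08,-0.679,-0.203],[-0.054,-0.024,-0.054,0.08,-0.679,-0.203],[-0.054,-0.024,-0.054,0.08,-0.679,-0.203],[-0.054,-0.024,-0.054,0.08,-0.679,-0.203],[-0.054,-0.024,-0.054,0.08,-0.679,-0.203],[-0.054,-0.024,-0.054,0.08,-0.679,-0.203],[-0.054,-0.024,-0.054,0.08,-0.679,-0.203],[-0.054,-0.024,-0.054,0.08,-0.679,-0.203]]]' >/dev/null
python3 - <<'E'
from path import *
st()
p,yd,zd=kpose(-.0035,.143,75,1,.0048,back=.09)
plan(p,yd,zd)
E
```

```text
t 15.9 q [1.16, 0.56, -1.04, 1.81, 0.57, 1.07, 0.24] 
box mm [-59.7, -60.5, 329.4] y [0.037, -0.006, -0.999] z [0.649, 0.76, 0.02] F [-0.3, 0.3, 0.5] op 0.599
row [-0.0174, 0.1188, 0.0718, 0.027, -0.2239, -0.068] nrows>= 5.9 mm 140 deg 42
```

```bash
python3 -m handwheel '[[[0,0.02,0.012,0.004,-0.037,-0.011],[-0.01,0.04,0.03,0.009,-0.075,-0.022],[-0.0174,0.07,0.05,0.015,-0.112,-0.034],[-0.0174,0.09,0.065,0.02,-0.15,-0.045],[-0.0174,0.1188,0.0718,0.027,-0.19,-0.058],[-0.0174,0.1188,0.0718,0.027,-0.2239,-0.068],[-0.0174,0.1188,0.0718,0.027,-0.2239,-0.068],[-0.0174,0.1188,0.0718,0.027,-0.2239,-0.068]]]' >/dev/null
python3 - <<'E'
from path import *
st()
p,yd,zd=kpose(-.0035,.143,75,1,.0048);plan(p,yd,zd)
a=save('scene','s8');b=save('top','t8')
cv2.imwrite('pics/v8.png',np.hstack([cv2.resize(a[60:220,220:380],(390,390),interpolation=2),cv2.resize(b[110:310,240:440],(390,390),interpolation=2)])[:,:,::-1])
E
```

```text
t 16.57 q [0.96, 0.69, -0.96, 2.07, 1.16, 0.7, 0.27] 
box mm [-21.5, 4.1, 211.7] y [0.257, -0.001, -0.966] z [0.009, 1.0, 0.001] F [-0.3, 0.1, 0.8] op 0.596
row [-0.0002, 0.09, 0.0008, 0.0003, -0.0028, -0.0007] nrows>= 2.2 mm 90 deg 1
```

```bash
python3 -m handwheel '[[[0,0.02,0,0,0,0],[0,0.04,0,0,0,0],[0,0.06,0.0008,0,0,0],[0,0.075,0.0008,0,0,0],[0,0.09,0.0008,0,0,0],[0,0.09,0.0008,0,0,0]]]' >/dev/null;python3 -c "
from path import *
st()"|tail -1; python3 -m handwheel '[[[0,0,0,0,0,0],[0,0,0,0,0,0],[0,0,0,0,0,0],[0,0,0,0,0,0],[0,0,0,0,0,0],[0,0,0,0,0,0]]]' -1 20 >/dev/null
python3 - <<'E'
from path import *
st()
a=save('scene','s9');b=save('top','t9')
cv2.imwrite('pics/v9.png',np.hstack([cv2.resize(a[80:220,225:365],(390,390),interpolation=2),cv2.resize(b[110:310,240:440],(390,390),interpolation=2)])[:,:,::-1])
E
```

```text
box mm [2.9, 3.6, 123.5] y [0.257, -0.002, -0.966] z [0.01, 1.0, 0.0] F [0.5, 0.5, 0.1] op 0.598
t 17.67 q [0.87, 0.85, -0.83, 2.08, 1.45, 0.65, 0.04] 
box mm [2.9, 4.6, 125.9] y [0.26, -0.001, -0.966] z [0.006, 1.0, 0.001] F [-0.5, 0.1, 4.1] op 0.293
```

View pics/v9.png

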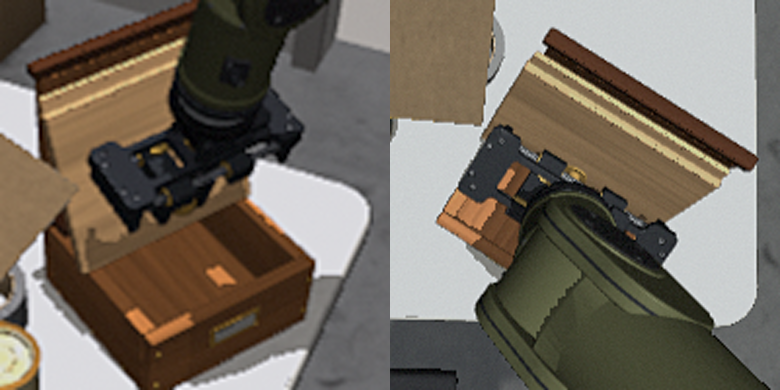

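The lid still stands with the fingers around the knob, which is hidden in both crops. The opening reads 25.8 mm rather than 28, and the tool was pushed up 2.4 mm, so the ball sits low in the pads. I'll regrip deeper.

```bash
python3 -m handwheel '[[[0,0,0,0,0,0],[0,0,0,0,0,0],[0,0,0,0,0,0],[0,0.007,0,0,0,0],[0,0.007,0,0,0,0]]]' 0.1 >/dev/null;python3 -c "
from path import *
st()"|tail -1; python3 -m handwheel '[[[0,0,0,0,0,0],[0,0,0,0,0,0],[0,0,0,0,0,0],[0,0,0,0,0,0],[0,0,0,0,0,0]]]' -1 20 >/dev/null
python3 - <<'E'
from path import *
st()
E
```

```text
box mm [4.1, 4.0, 117.0] y [0.257, -0.002, -0.966] z [0.006, 1.0, 0.0] F [-0.3, 0.1, 0.3] op 0.548
t 18.6 q [0.87, 0.86, -0.82, 2.08, 1.47, 0.65, 0.02] 
box mm [4.3, 4.6, 118.3] y [0.259, -0.001, -0.966] z [0.006, 1.0, 0.001] F [0.1, -0.4, -1.1] op 0.275
```

```bash
python3 -m handwheel '[[[0,0,0,0,0,0],[0,0,0,0,0,0],[0,0,0,0,0,0],[0,0,0,0,0,0]]]' >/dev/null
python3 - <<'E'
from path import *
st();s=r.get_state();print(s['moment'])
E
```

```text
t 18.93 q [0.87, 0.86, -0.82, 2.08, 1.47, 0.65, 0.02] 
box mm [4.3, 4.5, 118.3] y [0.259, -0.001, -0.966] z [0.006, 1.0, 0.001] F [-0.4, 0.7, 0.2] op 0.275
[0.22029708 0.08135726 0.02300285]
```

```bash
python3 -m handwheel '[[[0,-0.003,0,0,0,0],[0,-0.006,0,0,0,0],[0,-0.01,0,0,0,0],[0,-0.014,0,0,0,0],[0,-0.014,0,0,0,0],[0,-0.014,0,0,0,0]]]' -1 40 >/dev/null
python3 - <<'E'
from path import *
st();s=r.get_state();print(s['moment'])
save('top','t10');save('scene','s10')
E
```

```text
t 19.43 q [0.87, 0.84, -0.84, 2.08, 1.43, 0.65, 0.05] 
box mm [0.8, 4.2, 132.1] y [0.259, -0.002, -0.966] z [0.006, 1.0, 0.0] F [-0.6, -0.0, -3.3] op 0.27
[ 0.35164777  0.42130521 -0.09131328]
```

```bash
cat > lidfit.py <<'E'
from path import *
from scipy.ndimage import map_coordinates, gaussian_filter
def lidpts(kx,kz,al,ky):
    a=np.radians(al);u=np.array([np.cos(a),0,np.sin(a)]);n=np.array([np.sin(a),0,-np.cos(a)]);K=np.array([kx,ky,kz])
    f=lambda lx,ly,lz:K+(35-lx)/1e3*u+ly/1e3*np.array([0,1,0])+(lz+30)/1e3*n
    c=lambda x,w,z:[f(x,-w,z),f(x,w,z)]
    return [c(80,100,0),c(80,100,14),c(-80,100,0),c(-94,98,14),c(-94,98,7.5),
            *[[f(80,s*100,z),f(-80,s*100,z)] for s in(1,-1) for z in(0,14)]]
def grads(f,cam):
    im=cv2.imread(f'pics/{f}.png').astype(float);g=gaussian_filter(im,(1,1,0));gy=np.gradient(g,axis=0);gx=np.gradient(g,axis=1);return np.stack([gx,gy],-1)
def score(G,kx,kz,al,ky):
    t=np.linspace(.02,.98,40)[:,None];tot=0
    for a,b in lidpts(kx,kz,al,ky):
        for cam,g in G.items():
            pa,pb=np.array(proj(cam,box2w(a))),np.array(proj(cam,box2w(b)));q=pa+(pb-pa)*t;d=(pb-pa)/np.linalg.norm(pb-pa);n=np.array([-d[1],d[0]])
            gg=sum(n[k]*np.stack([map_coordinates(g[:,:,c,k],[q[:,1],q[:,0]],order=1,mode='nearest') for c in range(3)],1) for k in(0,1))
            tot+=np.minimum(np.abs(gg).max(1),25).mean()
    return tot
def fit(top,scene,k0,als,rng=8,ky=None):
    from scipy.optimize import minimize
    G={'top':grads(top,'top'),'scene':grads(scene,'scene')};best=[]
    for al in als:
        for dx in(-rng,0,rng):
            for dz in(-rng,0,rng):
                best.append((score(G,k0[0]+dx/1e3,k0[1]+dz/1e3,al,k0[2]),[k0[0]+dx/1e3,k0[1]+dz/1e3,al,k0[2]]))
    best.sort(key=lambda b:-b[0]);out=[]
    for s,x in best[:4]:
        m=minimize(lambda v:-score(G,v[0]/1e3,v[1]/1e3,v[2],v[3]/1e3),[x[0]*1e3,x[1]*1e3,x[2],x[3]*1e3],method='Nelder-Mead',options=dict(initial_simplex=[[x[0]*1e3+a,x[1]*1e3+b,x[2]+c,x[3]*1e3+d] for a,b,c,d in[(0,0,0,0),(4,0,0,0),(0,4,0,0),(0,0,4,0),(0,0,0,3)]],maxfev=120))
        out.append((round(-m.fun,1),np.round(m.x,1).tolist()))
    out.sort(key=lambda o:-o[0]);return out[:2]
E
python3 - <<'E'
from lidfit import *
print('t7',fit('t7','s7',(-.0035,.143,.005),range(58,80,3),4))
print('t10',fit('t10','s10',(-.004,.150,.005),range(50,82,3),6))
s=r.get_state();M=R.from_quat(s['eef_rot']).as_matrix();print('grasp',np.round(w2box(s['tool_pos']-.019*M[:,1])*1e3,1))
E
```

```text
Traceback (most recent call last):
  File "lidfit.py", line 28, in fit
    m=minimize(lambda v:-score(G,v[0]/1e3,v[1]/1e3,v[2],v[3]/1e3),[x[0]*1e3,x[1]*1e3,x[2],x[3]*1e3],method='Nelder-Mead',options=dict(initial_simplex=[[x[0]*1e3+a,x[1]*1e3+b,x[2]+c,x[3]*1e3+d] for a,b,c,d in[(0,0,0,0),(4,0,0,0),(0,4,0,0),(0,0,4,0),(0,0,0,3)]],maxfev=120))
  File "lidfit.py", line 28, in <lambda>
    m=minimize(lambda v:-score(G,v[0]/1e3,v[1]/1e3,v[2],v[3]/1e3),[x[0]*1e3,x[1]*1e3,x[2],x[3]*1e3],method='Nelder-Mead',options=dict(initial_simplex=[[x[0]*1e3+a,x[1]*1e3+b,x[2]+c,x[3]*1e3+d] for a,b,c,d in[(0,0,0,0),(4,0,0,0),(0,4,0,0),(0,0,4,0),(0,0,0,3)]],maxfev=120))
                         ~~~~~^^^^^^^^^^^^^^^^^^^^^^^^^^^^^^^^^^^
  File "lidfit.py", line 15, in score
    pa,pb=np.array(proj(cam,box2w(a))),np.array(proj(cam,box2w(b)));q=pa+(pb-pa)*t;d=(pb-pa)/np.linalg.norm(pb-pa);n=np.array([-d[1],d[0]])
                                                ~~~~^^^^^^^^^^^^^^
  File "h.py", line 11, in proj
    c=get_calibration(cam);T=np.array(c['T']);q=T[:3,:3].T@(np.array(p)-T[:3,3]);return [c['fx']*q[0]/q[2]+c['cx'],c['fy']*q[1]/q[2]+c['cy']]
ValueError: time passes only in moves, steps and waits
```

```bash
sed -i 's/^def save/from functools import lru_cache\n_gc=get_calibration\nget_calibration=lru_cache(None)(lambda n:_gc(n))\ndef save/' h.py
cat > f1.py <<'E'
from lidfit import *
print('t7',fit('t7','s7',(-.0035,.143,.005),range(58,80,3),4))
print('t10',fit('t10','s10',(-.004,.150,.005),range(50,82,3),6))
s=r.get_state();M=R.from_quat(s['eef_rot']).as_matrix();print('grasp',np.round(w2box(s['tool_pos']-.019*M[:,1])*1e3,1))
E
python3 f1.py
```

```text
t7 [(np.float64(305.5), [-7.0, 147.4, 68.5, 6.1]), (np.float64(305.5), [-7.0, 147.4, 68.5, 6.1])]
t10 [(np.float64(271.8), [-9.1, 160.7, 67.3, 4.6]), (np.float64(269.4), [-9.2, 160.9, 67.3, 3.0])]
grasp [ -4.    4.2 150.3]
```

```bash
python3 -m handwheel '[[[-0.005,-0.0013,0,0,0,0],[-0.01,-0.0026,0,0,0,0],[-0.015,-0.004,0,0,0,0],[-0.02,-0.0052,0,0,0,0],[-0.025,-0.0065,0,0,0,0],[-0.029,-0.0078,0,0,0,0],[-0.029,-0.0078,0,0,0,0]]]' >/dev/null
cat > f2.py <<'E'
import sys
from lidfit import *
n,lo,hi=sys.argv[1],int(sys.argv[2]),int(sys.argv[3])
st();save('top','t'+n);save('scene','s'+n)
s=r.get_state();M=R.from_quat(s['eef_rot']).as_matrix();g=w2box(s['tool_pos']-.026*M[:,1]);print('ball by tool',np.round(g*1e3,1),'moment',np.round(s['moment'],2))
print(fit('t'+n,'s'+n,(g[0],g[2]+.003,g[1]),range(lo,hi,4),4))
E
python3 f2.py 11 25 75
```

```text
t 20.12 q [0.87, 0.82, -0.84, 2.17, 1.51, 0.64, -0.07] 
box mm [-30.6, 4.6, 131.7] y [0.258, -0.001, -0.966] z [0.005, 1.0, 0.0] F [-0.5, -0.9, -3.3] op 0.27
ball by tool [-36.1   4.6 157. ] moment [0.26 0.31 0.01]
[(np.float64(284.6), [-40.5, 160.6, 63.9, 5.8]), (np.float64(284.6), [-40.5, 160.6, 63.9, 5.8])]
```

```bash
cat > kp.py <<'E'
import sys
from path import *
# args: triples kx,kz,pit (mm,deg) ; ky fixed
s=r.get_state();q=np.array(s['q'])
for a in sys.argv[2:]:
    kx,kz,pit=map(float,a.split(','));T=kpose(kx/1e3,kz/1e3,pit,1,float(sys.argv[1])/1e3,back=-.007)
    plan(*T);b=ik(*T,seed=q,n=1)[0];q=b[2];print('   ik',b[0],np.round(q,2).tolist())
E
python3 kp.py 4.6 -40,161,85 -46,165,95 -52,168,105
```

```text
row [-0.0073, -0.0053, -0.0001, 0.0002, -0.0018, 0.0556] nrows>= 1.4 mm 9 deg 10
   ik 0 [0.94, 0.88, -0.98, 2.02, 1.14, 0.81, 0.32]
row [-0.0164, -0.0119, -0.0001, 0.0, -0.0018, 0.1112] nrows>= 2.8 mm 20 deg 20
   ik 0 [0.96, 0.94, -1.04, 1.88, 0.92, 1.01, 0.52]
row [-0.0256, -0.0182, -0.0002, -0.0001, -0.0018, 0.1667] nrows>= 4.2 mm 31 deg 30
   ik 0 [0.95, 1.0, -1.06, 1.75, 0.78, 1.2, 0.65]
```

```bash
python3 -m handwheel '[[[-0.0036,-0.0027,0,0,0,0.028],[-0.0073,-0.0053,0,0,0,0.0556],[-0.0118,-0.0086,0,0,0,0.083],[-0.0164,-0.0119,0,0,0,0.111],[-0.021,-0.015,0,0,0,0.139],[-0.0256,-0.0182,0,0,0,0.167],[-0.0256,-0.0182,0,0,0,0.167],[-0.0256,-0.0182,0,0,0,0.167]]]' -1 60 >/dev/null; python3 f2.py 12 14 66
```

```text
t 20.88 q [0.91, 0.96, -0.95, 1.75, 0.7, 1.12, 0.72] 
box mm [-57.8, 4.8, 142.1] y [-0.258, 0.003, -0.966] z [0.007, 1.0, 0.001] F [-0.3, -0.3, -4.0] op 0.268
ball by tool [-52.5   4.7 167.8] moment [-0.06 -0.34  0.02]
[(np.float64(272.2), [-55.0, 172.7, 32.6, 4.6]), (np.float64(272.2), [-55.0, 172.7, 32.6, 4.6])]
```

```bash
python3 -m handwheel '[[[0.003,-0.0008,0,0,0,0],[0.005,-0.0013,0,0,0,0],[0.0077,-0.002,0,0,0,0],[0.0077,-0.002,0,0,0,0]]]' >/dev/null; python3 -c "
from path import *
st()"|tail -1; python3 -m handwheel '[[[0,0,0,0,0,0],[0,0,0,0,0,0],[0,0,0,0,0,0]]]' -1 15 >/dev/null; python3 f2.py 13 14 46; python3 kp.py 4.6 -45,168,95 -45,168,85 -45,168,75 -45,168,68
```

```text
box mm [-52.2, 5.3, 142.7] y [-0.262, 0.002, -0.965] z [0.005, 1.0, 0.001] F [-3.4, 2.4, -4.9] op 0.26
t 21.57 q [0.91, 0.96, -0.95, 1.73, 0.7, 1.14, 0.73] 
box mm [-51.9, 4.9, 142.7] y [-0.262, 0.001, -0.965] z [0.004, 1.0, 0.0] F [-5.3, 0.9, -4.8] op 0.277
ball by tool [-45.1   4.9 167.7] moment [0.53 0.2  0.18]
[(np.float64(261.4), [-47.0, 171.1, 33.6, 4.0]), (np.float64(261.4), [-47.1, 171.3, 33.5, 4.1])]
row [0.0046, -0.0007, -0.0003, -0.0004, -0.0014, -0.0565] nrows>= 1.4 mm 5 deg 10
   ik 0 [0.92, 0.89, -0.93, 1.88, 0.84, 0.93, 0.6]
row [0.009, -0.0019, -0.0003, -0.0002, -0.0014, -0.1121] nrows>= 2.8 mm 9 deg 20
   ik 0 [0.9, 0.82, -0.89, 2.03, 1.07, 0.73, 0.37]
row [0.0131, -0.0038, -0.0003, -0.0001, -0.0014, -0.1676] nrows>= 4.2 mm 14 deg 30
   ik 0 [0.91, 0.81, -0.92, 2.19, 1.49, 0.68, -0.05]
row [0.0158, -0.0056, -0.0002, -0.0, -0.0014, -0.2065] nrows>= 5.2 mm 17 deg 37
   ik 0 [0.94, 0.85, -1.0, 2.29, 1.78, 0.79, -0.34]
```

```bash
python3 -m handwheel '[[[0.0023,-0.0003,0,0,0,-0.028],[0.0046,-0.0007,0,0,0,-0.0565],[0.0068,-0.0013,0,0,0,-0.084],[0.009,-0.0019,0,0,0,-0.112],[0.011,-0.0028,0,0,0,-0.14],[0.0131,-0.0038,0,0,0,-0.168],[0.0158,-0.0056,0,0,0,-0.2065],[0.0158,-0.0056,0,0,0,-0.2065],[0.0158,-0.0056,0,0,0,-0.2065]]]' >/dev/null; python3 f2.py 14 14 70
```

```text
t 22.42 q [0.82, 0.77, -0.77, 2.3, 1.87, 0.62, -0.46] 
box mm [-35.6, 5.2, 144.2] y [0.377, -0.0, -0.926] z [0.004, 1.0, 0.001] F [-4.9, -4.2, -4.0] op 0.279
ball by tool [-46.    5.2 167.5] moment [ 1.    1.41 -0.01]
[(np.float64(285.6), [-49.4, 169.6, 30.0, 4.8]), (np.float64(285.6), [-49.3, 169.5, 30.0, 4.8])]
```

```bash
python3 kp.py 1 -88,172,72 -90,172,85 -90,170,95 -90,168,104
```

```text
row [-0.0391, -0.0199, -0.0043, -0.0002, -0.0011, 0.0218] nrows>= 1.1 mm 44 deg 4
   ik 0 [0.82, 0.72, -0.76, 2.35, 1.78, 0.57, -0.41]
row [-0.0467, -0.0217, -0.0044, -0.0003, -0.0011, 0.094] nrows>= 2.4 mm 52 deg 17
   ik 0 [0.96, 0.81, -0.98, 2.16, 1.17, 0.75, 0.22]
row [-0.0517, -0.0215, -0.0044, -0.0004, -0.0011, 0.1496] nrows>= 3.8 mm 56 deg 27
   ik 0 [0.98, 0.89, -1.05, 2.01, 0.93, 0.94, 0.45]
row [-0.0559, -0.0218, -0.0044, -0.0005, -0.0011, 0.1996] nrows>= 5.0 mm 60 deg 36
   ik 0 [0.98, 0.96, -1.07, 1.88, 0.79, 1.11, 0.58]
```

```bash
python3 -m handwheel '[[[0,0,0,0,0,0],[0,0,0,0,0,0],[0,0,0,0,0,0]]]' -1 60 >/dev/null; python3 -c "
from path import *
st()"|tail -1
```

```text
box mm [-36.3, 5.2, 143.0] y [0.371, 0.0, -0.929] z [0.005, 1.0, 0.002] F [-7.6, 0.6, -4.5] op 0.264
```

```bash
python3 -m handwheel '[[[-0.01,-0.005,-0.001,0,0,0],[-0.02,-0.01,-0.002,0,0,0.005],[-0.03,-0.015,-0.003,0,0,0.012],[-0.039,-0.02,-0.004,0,0,0.022],[-0.043,-0.021,-0.004,0,0,0.05],[-0.0467,-0.0217,-0.0044,0,0,0.094],[-0.049,-0.0216,-0.0044,0,0,0.12],[-0.0517,-0.0215,-0.0044,0,0,0.1496],[-0.054,-0.0217,-0.0044,0,0,0.175],[-0.0559,-0.0218,-0.0044,0,0,0.2],[-0.0559,-0.0218,-0.0044,0,0,0.2],[-0.0559,-0.0218,-0.0044,0,0,0.2]]]' >/dev/null; python3 f2.py 15 -50 40
```

```text
t 23.77 q [0.88, 0.87, -0.84, 1.87, 0.64, 0.97, 0.75] 
box mm [-89.0, 0.8, 142.5] y [-0.238, 0.009, -0.971] z [0.013, 1.0, 0.006] F [1.9, 0.2, -3.6] op 0.269
ball by tool [-86.6   0.7 168.1] moment [-0.12 -0.28 -0.03]
[(np.float64(269.7), [-86.1, 167.8, -2.7, 1.7]), (np.float64(269.7), [-86.1, 167.9, -2.7, 1.7])]
```

```bash
python3 kp.py 0 -86,160,107.5 -80,147,107.5 -80,141,107.5
```

```text
row [0.0008, 0.0077, -0.0009, -0.0013, -0.0023, 0.0211] nrows>= 0.5 mm 8 deg 4
   ik 0 [0.87, 0.91, -0.84, 1.83, 0.62, 1.04, 0.78]
row [0.0097, 0.0189, -0.0008, -0.0013, -0.0023, 0.0211] nrows>= 0.5 mm 21 deg 4
   ik 0 [0.86, 0.93, -0.82, 1.82, 0.63, 1.03, 0.78]
row [0.0111, 0.0248, -0.0009, -0.0013, -0.0023, 0.0211] nrows>= 0.7 mm 27 deg 4
   ik 0 [0.86, 0.94, -0.82, 1.82, 0.64, 1.02, 0.78]
```

```bash
python3 -m handwheel '[[[0.0008,0.004,0,-0.001,-0.002,0.01],[0.0008,0.0077,-0.001,-0.001,-0.002,0.021],[0.004,0.012,-0.001,-0.001,-0.002,0.021],[0.0097,0.0189,-0.001,-0.001,-0.002,0.021],[0.0097,0.0189,-0.001,-0.001,-0.002,0.021],[0.0097,0.0189,-0.001,-0.001,-0.002,0.021]]]' >/dev/null; python3 f2.py 16 -16 6
python3 - <<'E'
from path import *
s=r.get_state();M=R.from_quat(s['eef_rot']).as_matrix();b=lambda v:np.array([v@X,v@Y,v[2]])
plan(w2box(s['tool_pos'])+[0,0,-.01],b(M[:,1]),b(M[:,2]));plan(w2box(s['tool_pos'])+[.01,0,0],b(M[:,1]),b(M[:,2]))
E
```

```text
t 24.37 q [0.86, 0.93, -0.82, 1.82, 0.63, 1.03, 0.78] 
box mm [-89.8, -0.4, 122.3] y [-0.303, -0.002, -0.953] z [-0.002, 1.0, -0.001] F [-0.6, -0.0, -3.6] op 0.263
ball by tool [-81.6  -0.3 147.5] moment [-0.14 -0.49  0.01]
[(np.float64(262.6), [-85.6, 150.2, -6.9, 0.3]), (np.float64(262.6), [-85.7, 150.3, -6.9, 0.3])]
row [0.003, 0.0095, 0.0, 0.0, 0.0, -0.0] nrows>= 0.2 mm 10 deg 0
row [0.0095, -0.003, -0.0, 0.0, 0.0, -0.0] nrows>= 0.2 mm 10 deg 0
```

```bash
for i in 1 2 3; do python3 -m handwheel '[[[0.0003,0.001,0,0,0,0],[0.0006,0.0019,0,0,0,0],[0.0006,0.0019,0,0,0,0]]]' >/dev/null; python3 -c "
from path import *
st();print(np.round(r.get_state()['moment'],2))"|tail -2; done
```

```text
box mm [-89.4, -0.5, 120.5] y [-0.303, -0.001, -0.953] z [-0.001, 1.0, -0.001] F [-1.0, 0.1, -2.4] op 0.266
[-0.17 -0.53 -0.03]
box mm [-89.4, -0.4, 118.3] y [-0.304, -0.001, -0.953] z [-0.001, 1.0, -0.001] F [-0.4, 0.0, -2.7] op 0.267
[-0.16 -0.51  0.02]
box mm [-89.4, -0.4, 116.3] y [-0.304, -0.001, -0.953] z [-0.001, 1.0, -0.001] F [-1.0, 0.2, -2.8] op 0.265
[-0.11 -0.44  0.02]
```

```bash
for i in 1 2 3; do python3 -m handwheel '[[[0.0003,0.001,0,0,0,0],[0.0005,0.0015,0,0,0,0],[0.0005,0.0015,0,0,0,0]]]' >/dev/null; python3 -c "
from path import *
st();print(np.round(r.get_state()['moment'],2))"|tail -2; done; python3 f2.py 17 -16 6
```

```text
box mm [-89.4, -0.4, 114.8] y [-0.304, -0.001, -0.953] z [-0.001, 1.0, -0.001] F [-0.5, -0.7, -1.7] op 0.263
[-0.07 -0.43  0.01]
box mm [-89.3, -0.4, 113.2] y [-0.304, -0.001, -0.953] z [-0.001, 1.0, -0.001] F [-0.5, -0.1, -2.0] op 0.261
[ 0.04 -0.41  0.03]
box mm [-89.3, -0.8, 112.4] y [-0.304, -0.002, -0.953] z [-0.001, 1.0, -0.002] F [-1.2, -2.3, 5.0] op 0.268
[0.11 0.14 0.21]
t 25.97 q [0.86, 0.95, -0.81, 1.82, 0.64, 1.01, 0.77] 
box mm [-89.3, -0.8, 112.4] y [-0.304, -0.002, -0.953] z [-0.001, 1.0, -0.002] F [-1.2, -2.3, 5.0] op 0.268
ball by tool [-81.4  -0.8 137.2] moment [0.1  0.14 0.18]
[(np.float64(270.1), [-85.7, 142.0, -3.7, 0.2]), (np.float64(270.1), [-85.7, 141.9, -3.6, 0.2])]
```

```bash
python3 kp.py 0 -81,142.5,109.8 -70,142.3,109.8 -62,142,109.8 -58,142,109.8
```

```text
row [-0.0022, -0.0051, 0.0008, 0.0007, 0.0001, 0.0118] nrows>= 0.3 mm 6 deg 2
   ik 0 [0.86, 0.96, -0.82, 1.79, 0.61, 1.07, 0.8]
row [0.0083, -0.0083, 0.0008, 0.0007, 0.0001, 0.0118] nrows>= 0.3 mm 12 deg 2
   ik 0 [0.86, 0.97, -0.82, 1.75, 0.61, 1.09, 0.81]
row [0.016, -0.0104, 0.0008, 0.0007, 0.0001, 0.0118] nrows>= 0.5 mm 19 deg 2
   ik 0 [0.85, 0.97, -0.82, 1.73, 0.61, 1.1, 0.82]
row [0.0198, -0.0117, 0.0008, 0.0007, 0.0001, 0.0118] nrows>= 0.6 mm 23 deg 2
   ik 0 [0.85, 0.98, -0.82, 1.72, 0.61, 1.11, 0.83]
```

```bash
python3 -m handwheel '[[[-0.001,-0.0025,0,0,0,0.006],[-0.0022,-0.0051,0.0008,0,0,0.012],[-0.0022,-0.0051,0.0008,0,0,0.012],[-0.0022,-0.0051,0.0008,0,0,0.012]]]' >/dev/null; python3 f2.py 18 -16 6; python3 kp.py 0 -74,142.5,109.8  -68,142.3,109.8 -60,142,109.8
```

```text
t 26.4 q [0.86, 0.96, -0.82, 1.79, 0.61, 1.07, 0.8] 
box mm [-89.0, 0.5, 117.1] y [-0.338, -0.0, -0.941] z [-0.0, 1.0, -0.0] F [1.3, 0.3, -2.0] op 0.266
ball by tool [-80.6   0.5 141.6] moment [-0.15 -0.8  -0.03]
[(np.float64(263.8), [-84.6, 145.8, -4.9, 1.2]), (np.float64(263.8), [-84.7, 145.9, -4.9, 1.2])]
row [0.0058, -0.0031, -0.0005, 0.0002, 0.0002, 0.0002] nrows>= 0.2 mm 7 deg 0
   ik 0 [0.86, 0.96, -0.82, 1.77, 0.61, 1.08, 0.81]
row [0.0116, -0.0049, -0.0005, 0.0002, 0.0002, 0.0002] nrows>= 0.3 mm 13 deg 0
   ik 0 [0.86, 0.97, -0.82, 1.75, 0.61, 1.09, 0.82]
row [0.0192, -0.0073, -0.0005, 0.0002, 0.0002, 0.0002] nrows>= 0.5 mm 21 deg 0
   ik 0 [0.85, 0.98, -0.82, 1.72, 0.61, 1.11, 0.83]
```

```bash
python3 -m handwheel '[[[0.003,-0.0005,0,0,0,0],[0.006,-0.0014,0,0,0,0],[0.009,-0.0025,0,0,0,0],[0.0115,-0.0034,0,0,0,0],[0.0115,-0.0034,0,0,0,0]]]' >/dev/null; python3 -c "
from path import *
st();print(np.round(r.get_state()['moment'],2))"|tail -2;  python3 -m handwheel '[[[0.0025,-0.0009,0,0,0,0],[0.005,-0.0018,0,0,0,0],[0.0075,-0.0027,0,0,0,0],[0.0075,-0.0027,0,0,0,0]]]' >/dev/null;python3 f2.py 19 -16 6
```

```text
box mm [-77.1, 0.6, 116.5] y [-0.339, -0.001, -0.941] z [-0.001, 1.0, -0.0] F [0.1, 0.6, -2.3] op 0.261
[-0.06 -0.68  0.08]
t 27.25 q [0.85, 0.98, -0.82, 1.72, 0.61, 1.11, 0.82] 
box mm [-69.0, 0.5, 116.5] y [-0.338, -0.001, -0.941] z [-0.001, 1.0, -0.001] F [0.1, 0.5, -0.8] op 0.263
ball by tool [-60.4   0.6 141. ] moment [-0.1  -0.77  0.02]
[(np.float64(267.1), [-63.1, 142.2, -8.5, 1.4]), (np.float64(267.1), [-63.1, 142.1, -8.6, 1.4])]
```

```bash
for i in 1 2 3; do python3 -m handwheel '[[[0.0009,-0.0003,0,0,0,0],[0.0019,-0.0007,0,0,0,0],[0.0019,-0.0007,0,0,0,0]]]' >/dev/null; python3 -c "
from path import *
st();print(np.round(r.get_state()['moment'],2))"|tail -2; done
```

```text
box mm [-67.9, 0.3, 116.6] y [-0.34, -0.001, -0.941] z [-0.001, 1.0, -0.001] F [-2.3, 0.1, -1.3] op 0.26
[ 0.02 -0.5   0.06]
box mm [-65.6, 0.3, 116.6] y [-0.339, -0.001, -0.941] z [-0.001, 1.0, -0.001] F [-1.3, 0.0, -1.8] op 0.262
[-0.01 -0.51  0.14]
box mm [-64.4, 0.6, 116.7] y [-0.341, -0.001, -0.94] z [-0.001, 1.0, -0.001] F [-3.8, 0.4, 1.1] op 0.262
[ 0.41 -0.08 -0.03]
```

```bash
python3 kp.py 0.6 -57,138,108.5 -58,134,107 -58.5,131,106 -59,129,105
```

```text
row [0.0004, 0.0034, -0.0, 0.0003, 0.0003, -0.0079] nrows>= 0.2 mm 3 deg 1
   ik 0 [0.85, 0.97, -0.82, 1.73, 0.63, 1.08, 0.81]
row [0.0015, 0.0075, -0.0, 0.0003, 0.0003, -0.0163] nrows>= 0.4 mm 8 deg 3
   ik 0 [0.85, 0.97, -0.81, 1.76, 0.65, 1.04, 0.79]
row [0.0025, 0.0104, -0.0, 0.0003, 0.0003, -0.0218] nrows>= 0.5 mm 11 deg 4
   ik 0 [0.85, 0.96, -0.81, 1.78, 0.66, 1.01, 0.78]
row [0.0031, 0.0125, -0.0, 0.0003, 0.0003, -0.0274] nrows>= 0.7 mm 13 deg 5
   ik 0 [0.85, 0.96, -0.8, 1.8, 0.68, 0.99, 0.77]
```

```bash
python3 -m handwheel '[[[0.0002,0.0017,0,0,0,-0.004],[0.0004,0.0034,0,0,0,-0.008],[0.001,0.0055,0,0,0,-0.012],[0.0015,0.0075,0,0,0,-0.016],[0.0015,0.0075,0,0,0,-0.016]]]' -1 30 >/dev/null; python3 f2.py 20 -14 6
```

```text
t 28.52 q [0.85, 0.97, -0.81, 1.76, 0.65, 1.04, 0.79] 
box mm [-65.3, 0.3, 108.9] y [-0.291, -0.001, -0.957] z [-0.002, 1.0, -0.001] F [-4.0, 1.6, -1.0] op 0.275
ball by tool [-57.7   0.4 133.9] moment [ 0.48 -0.11 -0.14]
[(np.float64(265.1), [-61.7, 138.3, -3.0, 1.1]), (np.float64(264.4), [-63.0, 140.1, -0.3, 1.9])]
```

```bash
python3 -m handwheel '[[[0.0004,0.0015,0,0,0,-0.003],[0.001,0.003,0,0,0,-0.006],[0.001,0.003,0,0,0,-0.006]]]' >/dev/null; python3 -c "
from path import *
st();print(np.round(r.get_state()['moment'],2))"|tail -2;python3 -m handwheel '[[[0.0004,0.001,0,0,0,-0.003],[0.0006,0.002,0,0,0,-0.005],[0.0006,0.002,0,0,0,-0.005]]]' >/dev/null; python3 f2.py 21 -14 6
```

```text
box mm [-65.3, 0.6, 105.8] y [-0.274, -0.001, -0.962] z [-0.001, 1.0, -0.001] F [-4.0, 2.0, -1.4] op 0.271
[ 0.68 -0.01 -0.22]
t 29.12 q [0.85, 0.96, -0.8, 1.79, 0.68, 0.99, 0.77] 
box mm [-65.4, 0.7, 103.8] y [-0.259, -0.001, -0.966] z [-0.001, 1.0, -0.001] F [-4.5, 3.1, -0.8] op 0.276
ball by tool [-58.7   0.7 129. ] moment [ 0.73  0.16 -0.18]
[(np.float64(266.2), [-62.5, 133.5, -1.1, 1.4]), (np.float64(266.2), [-62.5, 133.5, -1.1, 1.4])]
```

```bash
for i in 1 2 3; do python3 -m handwheel '[[[0.0003,0.001,0,0,0,-0.002],[0.0004,0.0014,0,0,0,-0.003],[0.0004,0.0014,0,0,0,-0.003]]]' >/dev/null; python3 -c "
from path import *
st();print(np.round(r.get_state()['moment'],2))"|tail -2; done; python3 f2.py 22 -12 8
```

```text
box mm [-65.2, 0.3, 102.6] y [-0.25, -0.001, -0.968] z [-0.001, 1.0, -0.001] F [-5.5, 0.9, 1.9] op 0.273
[ 0.86  0.3  -0.12]
box mm [-64.9, 0.3, 102.4] y [-0.24, -0.002, -0.971] z [-0.001, 1.0, -0.002] F [-5.4, 0.5, 12.3] op 0.267
[ 0.91  1.03 -0.15]
box mm [-64.7, 0.3, 102.2] y [-0.23, -0.003, -0.973] z [-0.001, 1.0, -0.003] F [-6.6, -0.7, 21.7] op 0.271
[ 0.91  1.82 -0.08]
t 29.97 q [0.85, 0.95, -0.79, 1.82, 0.7, 0.95, 0.74] 
box mm [-64.7, 0.3, 102.2] y [-0.23, -0.003, -0.973] z [-0.001, 1.0, -0.003] F [-6.6, -0.7, 21.7] op 0.271
ball by tool [-58.7   0.4 127.5] moment [ 0.89  1.8  -0.04]
[(np.float64(262.5), [-62.5, 132.9, -0.9, 1.3]), (np.float64(262.5), [-62.5, 132.9, -0.9, 1.3])]
```

The lid is seated: the ball is at 127.5 mm against 129 nominal, and it pushes back firmly. I'll unload it, open the jaws and withdraw.

```bash
python3 -m handwheel '[[[-0.0005,-0.002,0,0,0,0],[-0.0005,-0.0028,0,0,0,0],[-0.0005,-0.0028,0,0,0,0]]]' -1 8 >/dev/null; python3 -c "
from path import *
st()"|tail -1; python3 -m handwheel '[[[0,0,0,0,0,0],[0,0,0,0,0,0],[0,0,0,0,0,0],[0,0,0,0,0,0],[0,0,0,0,0,0],[0,-0.01,0,0,0,0],[-0.003,-0.03,0,0,0,0],[-0.01,-0.06,0,0,0,0],[-0.02,-0.09,0,0,0,0],[-0.04,-0.12,0,0,0,0],[-0.06,-0.15,0,0,0,0],[-0.06,-0.15,0,0,0,0]]]' 0.1 >/dev/null; python3 -c "
from path import *
st()"|tail -1; python3 -m handwheel '[[[-0.03,-0.02,-0.04,0,0,0],[-0.06,-0.04,-0.08,0,0,0],[-0.08,-0.06,-0.12,0,0,0],[-0.1,-0.08,-0.16,0,0,0],[-0.1,-0.08,-0.2,0,0,0],[-0.1,-0.08,-0.2,0,0,0]]]' >/dev/null
python3 - <<'E'
from lidfit import *
st()
a=save('scene','s23');b=save('top','t23')
cv2.imwrite('pics/v23.png',np.hstack([cv2.resize(a[70:270,190:360],(340,400),interpolation=2),cv2.resize(b[110:310,210:440],(460,400),interpolation=2)])[:,:,::-1])
print(fit('t23','s23',(-.06,.130,.001),range(-12,13,4),4))
np.set_printoptions(precision=1,suppress=True)
for t in ['stain_can','paint_brush','sanding_block','tape_roll','lid']:
    for cam in('scene','top'): print(t,cam,[(np.round(x['bbox']).tolist(),round(x['confidence'],2)) for x in boxes_of(t,cam)[:1]])
# direct image change around bystanders, before/after
for cam,f0,f1,rs in(('scene','s0','s23',{'can':(203,190,243,250),'brush':(250,245,285,332),'block':(176,252,222,305)}),('top','t0','t23',{'can':(200,162,246,192),'brush':(138,210,222,277),'block':(133,160,190,196),'tape':(286,118,300,152)})):
    A,B=[cv2.imread(f'pics/{f}.png').astype(int) for f in(f0,f1)]
    print(cam,{k:round(np.abs(A[y:Y2,x:X2]-B[y:Y2,x:X2]).mean(),1) for k,(x,y,X2,Y2) in rs.items()})
E
```

```text
box mm [-63.8, 0.4, 102.3] y [-0.23, -0.001, -0.973] z [-0.001, 1.0, -0.001] F [-1.9, 1.5, -2.1] op 0.283
box mm [-87.5, 2.6, 268.2] y [-0.223, 0.0, -0.975] z [-0.003, 1.0, 0.001] F [0.7, 0.6, -0.1] op 0.552
t 31.82 q [1.44, 0.53, -1.03, 1.73, 0.44, 1.38, 1.32] 
box mm [-167.6, -202.2, 364.8] y [-0.23, -0.003, -0.973] z [0.0, 1.0, -0.003] F [0.1, 0.6, -0.7] op 0.548
[(np.float64(307.1), [-60.5, 131.1, -3.5, 1.4]), (np.float64(307.1), [-60.5, 131.1, -3.5, 1.4])]
stain_can scene [([206.0, 197.0, 238.0, 248.0], 0.66)]
stain_can top [([200.0, 168.0, 240.0, 188.0], 0.67)]
paint_brush scene []
paint_brush top [([138.0, 215.0, 219.0, 274.0], 0.88)]
sanding_block scene [([181.0, 254.0, 218.0, 302.0], 0.97)]
sanding_block top [([135.0, 165.0, 189.0, 194.0], 0.66)]
tape_roll scene [([214.0, 180.0, 237.0, 198.0], 0.66)]
tape_roll top []
lid scene [([244.0, 142.0, 344.0, 207.0], 0.56)]
lid top [([259.0, 160.0, 384.0, 283.0], 0.62)]
scene {'can': np.float64(1.2), 'brush': np.float64(1.2), 'block': np.float64(1.2)}
top {'can': np.float64(2.1), 'brush': np.float64(1.9), 'block': np.float64(1.8), 'tape': np.float64(2.0)}
```

View pics/v23.png

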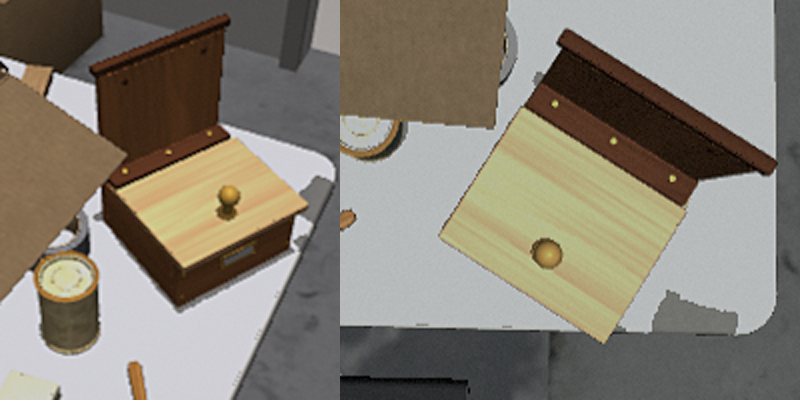

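The lid looks flat and shut against the ledge, with the knob up at (229,200) left and (547,253) right. Next is a numeric check of the front edge height.

Run:
```python
from lidfit import *
S=lambda x,y:(190+(x+.5)/2-.5,70+(y+.5)/2-.5);T=lambda x,y:(210+(x-340+.5)/2-.5,110+(y+.5)/2-.5)
for n,t,s in[('FL',(440,235),(184,264)),('FR',(606,342),(309,207)),('knob',(547,253),(229,196))]:
    p,e=tri(T(*t),S(*s));print(n,np.round(w2box(p)*1e3,1),round(e*1e3,1))
# restricted fit: only edges seen when shut (front edges, sides, plate back top), angle about back edge
import lidfit
full=lidfit.lidpts
lidfit.lidpts=lambda *a:[l for i,l in enumerate(full(*a)) if i in(0,1,2,5,7)]
print(fit('t23','s23',(-.06,.129,.001),range(-9,10,3),3))
G={'top':grads('t23','top'),'scene':grads('s23','scene')}
for al in(0,-2,-4,-6):  # seated at tongue, front raised by 160*sin
    a=np.radians(al);u=np.array([np.cos(a),np.sin(a)]);n=np.array([np.sin(a),-np.cos(a)])
    best=max((score(G,(69+dx)/1e3-(.129*u[0]+.044*n[0]),.085+dz/1e3-(.129*u[1]+.044*n[1]),al,.0012),dx,dz) for dx in(-4,-2,0,2) for dz in(-1,0,1,2,3));print(al,best)
```

```text
FL [-102.6   98.9   99.8] 2.7
FR [-106.  -101.5   86.9] 3.1
knob [-61.9   1.1 128.4] 3.0
[(np.float64(225.8), [-61.6, 130.8, -0.6, 1.8]), (np.float64(225.8), [-61.5, 130.8, -0.6, 1.8])]
0 (np.float64(223.5472322516116), -2, 1)
-2 (np.float64(216.80326467692612), -2, -1)
-4 (np.float64(191.60048344633296), -2, -1)
-6 (np.float64(178.95461833472177), -4, -1)
```

```bash
python3 -c "
from plant import job
print(job.finish_job())"
```

```text
the job is handed in; nothing more can be done
None
```

The lid is shut and lies flat on the box, and I handed the job in at about 32 s of the 61 s allowed.

**What I did:**
1. I gripped the overhanging tongue corner from the right and swung the lid up on its back edge. I then leaned it about 21° against the back board and let go.
2. I regripped by the knob, turned the lid right side up in stages and resupported it once with the tongue tip on the board. I slid the tongue under the ledge until the plate met it, lowered the front, opened the jaws and withdrew.

**Last checks:**
- **Lid angle:** a fit to the visible edges in both cameras gives −0.6°, and flat scores best of the angles I tried.
- **Knob:** it sits at box (−62, 1, 128) mm, against (−60, 0, 129) when shut.
- **Bystanders:** the images around the can, brush, block and the visible part of the tape roll match the first ones to within noise. The tape roll was checked in the top view only.

**Disagreements and oddities:**
- The full outline fit gave −3.5°, but it includes tongue edges that are now hidden.
- My hand-picked front corners differ by 13 mm in height (99.8 and 86.9 mm). I put that down to imprecise picking at the right corner.
- The lid may stop 1 to 2 mm short of the ledge, within the 3 mm play.
- The jaw opening on the knob read about 24 mm instead of 28, but the grip held.
- When I let the lid go against the board, its top tipped back the last 15 mm or so by itself.
- While seating the lid I pressed down on it with about 22 N.
- The detector did not find the brush in the last scene picture or the tape in the last top picture.

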